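# Gauge the driver jig's guide tube and show the tip to the inspection camera

## Task

Take the gauge rod that has a collar from its cradle, push its thin end into the sloping guide tube of the driver jig until the collar stops against the tube's mouth, and draw it right out again. Then hold it level and crosswise in front of the inspection camera, with its tip at lens height on the lens's line of sight, about 60 mm from the glass (within 20 mm), and finish while holding it there, still, touching nothing but the gripper. Leave the plain rod in its cradle and everything else where it stands.

Things in the scene. Friction and masses are not known exactly. Their poses are not given: they have to be found in the camera images.
- gauge: loose gauge rod, 50 to 100 g, lying level in a cradle, axis 50 mm up. Along its +x (towards the tip): aluminium handle, 12 x 12 mm square (x -106 to -6 mm), steel collar disc 28 mm across (x -6 to 0), round steel probe 8 mm across (x 0 to 80 mm), last 5 mm tapering to 4 mm. Origin: on the axis at the collar's front face, which stops on the tube. z is up as it lies
- gauge_grip (a point): middle of the gauge rod's handle, on the axis, 56 mm behind the collar's front face and 136 mm behind the tip; axes as gauge. Here the rod is free to grasp from above: nearest cradle post is 30 mm further back, fingers can reach 38 mm below the axis before the cradle's base
- gauge_tip (a point): the very tip of the gauge rod, 80 mm ahead of the collar's front face; axes as gauge
- cradle_a: fixed black cradle of the gauge rod, base 175 x 50 x 8 mm; two posts 8 mm thick, 30 mm wide, 54 mm high at x = -80 and +50 mm carry the rod in notches open to the top. Origin on the table; the rod lies along +x, gauge origin at x = 10 mm, z = 50 mm. Which place is whose varies
- cradle_b: identical cradle, carrying the plain rod
- plain_rod: loose bystander: rod like the gauge but without a collar; 12 mm square handle x = -106 to 0 mm, 8 mm probe x = 0 to 80 mm; origin on the axis where handle meets probe. Stays in its cradle
- jig: fixed driver jig: aluminium base 190 x 100 x 12 mm with a small circuit board in a nest at its +x end and a guide tube sloping down towards +x over it. Origin under the base's centre, on the table
- tube: the jig's fixed steel guide tube; its +x is the bore axis, from the mouth into the tube, 30 degrees below horizontal (y is level). Mouth flange 36 x 36 mm, 22 mm thick, then a round tube 26 mm across, 90 mm in all; through bore 10 mm across, 3 mm chamfer at the mouth. Origin: centre of the mouth's face, 115 mm above the table
- tube_mouth (a point): centre of the tube's mouth face, on the bore axis; axes as tube
- viewer: fixed small inspection camera: black block 46 mm wide on a round foot 80 mm across, top 143 mm high; its round lens 34 mm across looks level along its own -x, lens axis 120 mm above the table, glass at x = -45 mm. Origin on the table under the column; y is across the line of sight
- view_point (a point): empty point on the lens's line of sight, 60 mm in front of the glass, 120 mm above the table, where the rod's tip is to be held; axes as viewer
- bottle: loose bystander: closed white dispenser bottle, 48 mm wide, 110 mm high; origin under its centre
- jar: loose bystander: small closed green jar, 40 mm wide, 45 mm high; origin under its centre
- phone: loose bystander: black phone lying flat, 150 x 72 x 9 mm; origin under its centre
- driver: loose bystander: small screwdriver lying down, about 135 mm long, 15 mm high; origin under its middle, blade along its +x
- screw_tray: loose bystander: low blue divided tray, 100 x 70 x 18 mm; origin under its centre
- tape: loose bystander: flat yellow ring of tape, 56 mm wide, 14 mm high; origin under its centre
There are look-alikes about, which are no part of the job. Leave any orange look-alike of the gauge alone.

How it is judged:
On the way, in this order (a step that is already met when the one before it is completed fails the run):
1. the gauge rod is in the guide tube with its collar stopped on the mouth (x of gauge in the frame of tube above -0.0025 m and distance between gauge and tube_mouth below 0.004 m and angle between the x axis of gauge and the x axis of tube, either way round below 0.09 rad and contact force between gauge and tube above 0.3 N), for 0.1 s.
2. the gauge rod is drawn right out of the tube (x of gauge_tip in the frame of tube below -0.003 m and contact force between gauge and jig below 0.1 N), for 0.1 s.
At the end, for the whole second after the job is handed in: The fingers alone hold the gauge rod still, clear of camera, jig and cradles, tip within 20 mm of the point 60 mm before the lens glass, level within 7 degrees, across the line of sight within 20 degrees (tip to either side); the plain rod still lies in its cradle (distance between gauge_tip and view_point below 0.02 m and angle between gauge_grip's own x axis and vertical between 1.4508 and 1.6908 rad and angle between the x axis of gauge and the y axis of viewer, either way round below 0.35 rad and linear speed of gauge below 0.02 m/s and contact force between the fingers and gauge above 1 N and contact force between gauge and viewer below 0.1 N and contact force between gauge and jig below 0.1 N and contact force between gauge and cradle_a below 0.1 N and contact force between gauge and cradle_b below 0.1 N and distance between plain_rod and cradle_b below 0.07 m); the arm keeps its last pose, push and grip.
It fails at once if the plain rod is disturbed (moved over 20 mm) (distance of plain_rod from where it was at the start of the episode above 0.02 m).
It fails at once if a bystander is disturbed (moved over 30 mm) (distance of any of bottle, jar, phone, driver, screw_tray, tape from where it was at the start of the episode above 0.03 m).
It also fails if it takes over 51 s, if anything falls off the work surface, if the arm or the gripper's body presses on something with over 40 N, if the wrist force passes 120 N, or if a joint passes its speed limit or range.

## Robot

A 7-joint arm with a two-finger parallel gripper is mounted at the origin on the work surface. World frame = base frame: x ahead of the robot, y to its left, z up, the work surface at z = 0. Lengths are in m, angles in rad, forces in N, time in s.
With the tool pointing down it reaches from about 0.375 to 0.925 m from the base axis. Payload 3.1 kg.
Tool frame: the origin (TCP) lies at the very end of the fingers, on their centre line; the grasp point (between the pads) lies ctrl.pinch_z behind it (ctrl.pinch_z is the distance from the TCP to the grasp point, in m); z points along the fingers, x is the direction in which the jaws open and shut, and the axes are right-handed (so a half turn about z gives the same grasp; the last joint's range is limited). The gripper opens to 85 mm and grips with 20 to 120 N. Pads are 22 mm wide; open, the fingers measure 114 mm over their backs; the gripper's body (76 mm by 85 mm) begins 54 mm behind the grasp point. The pads swing forward as they close: fully open they stand 13 mm farther back than shut.
Start: joints at [-1.236, 0.383, 0.044, 1.598, -0.018, 1.161, -0.05], TCP at [0.273, 0.59, 0.231] pointing down, gripper open.
Joint ranges: [-2.61, 2.61], [-0.41, 2.15], [-1.48, 1.57], [0, 2.5], [-1.57, 4.71], [0.05, 1.97], [-2.85, 2.85]. Speed limits (rad/s): [2.79, 2.79, 3.14, 3.14, 3.14, 3.14, 3.14].

## Interface

Orientations are given as a 3x3 rotation matrix whose columns are the frame's x, y, z axes.
In Python, from rig import ctrl gives the robot as it stands. The module is installed in compiled form; this text tells all that it offers.
- The arm moves only by the tool step_arm, never from a script. Its argument "steps" is a list of rows, each a list of 7 numbers: the shift along the tool's x, y, z in cm, then the turn, a rotation vector about the tool's x, y, z in rad, then the opening, from 0 (shut) to 1 (fully open). A call has exactly 8 rows; each row shifts and turns the pose as measured when the row begins, along the tool's axes as they then stand; what a row does not reach is not made up. A row lasts 1/8 s, in which the tool goes at most 62.5 mm and 10.7 degrees, less where a joint would pass 70% of its speed; a pose out of reach is approached as far as the arm can. A call is refused whole if a number of a shift passes 6.25 or a number of a turn 0.188, either way. A call with a gripper value outside its range is refused whole. The fingers move at their own pace and stop on an object; "force" is the grip in N (left out, the last holds). Time passes only in rows, so rows that do not move let the fingers close, or fill a call up. It gives the time, the measured TCP pose, the force and the opening at its end, in the units of the state.
- ctrl.get_state(): the state, without advancing time (a new reading comes with each control period).
- ctrl.capture(name): name is "side" or "top"; returns the picture (420x560x3 uint8, blue, green, red); there is no depth.
- ctrl.get_calibration(name): a dict with "fx", "fy", "cx", "cy" (pixels), "D" ([k1, k2, p1, p2, k3] as OpenCV has them; the pictures are not rectified), "R" (3x3) and "t" (3): a world point X has camera coordinates R X + t. Camera axes: x right, y down, z forward; pixel columns grow to the right and rows downward; lengths in m; the calibration is good to about 2 mm. A picture is of the moment at which its call begins. get_calibration takes no time and is no camera call.
- ctrl.finish_job(): hands the job in, once; it reports no verdict.
Trained networks look in the newest picture that a camera, given by its name, has taken for a name from the list of things; names that differ only in an ending like _2 or _b are one class to them, and where a whole thing is asked for, a point or a joint stands for the part that bears it (a point fixed in the world has none). Each returns a list of dicts, best first, with "score" (0 to 1); they miss things now and then, are a little off and sometimes report something else, mostly with a low value. They report only what shows in the picture. A call takes as long as a camera call. They do not tell look-alikes from the thing itself.
- ctrl.regions_of(thing, camera): "region" (420x560 bool, what is visible of it) and "uv" ([column, row] in pixels, amid what is visible of it).
The state is a dict: "time": time; "q": joint angles; "joint_velocities": joint speeds; "joint_torque": joint torques, N m; "tool_pos": TCP position; "tool_rot": TCP orientation; "contact_force": force on the tool from outside, world axes, zero at the start; "moment": the same for the moment, N m; "gripper_width": opening from 0.0 (shut) to 1.0 (fully open).
Only numpy, scipy, OpenCV 4.12 (cv2) and the standard library are available. Lean on these libraries where they do the work, as an engineer would, in place of code of your own. Each camera call takes 0.05 s, during which the arm holds its last target.

## Working session

There is one attempt and no reset: what is moved stays moved. The work goes in short steps, Python scripts to look and compute and a tool call to move; the robot and the scene stay as the last step left them, time stands still between calls to the robot, and variables do not carry over. Pictures are saved under pics/ and viewed, and the job is handed in when it is done.

Besides the shell and the picture viewer there is one more tool, called as name(argument=value, ...), one argument or row to a line, values as JSON. step_arm: Moves the arm, as the interface text tells. Its arguments: {"type":"object","properties":{"steps":{"type":"array","items":{"type":"array","items":{"type":"number"}}},"force":{"type":"number"}},"required":["steps"]}

```bash
mkdir -p pics; python3 - <<'E'
from rig import ctrl
import cv2, numpy as np
s=ctrl.get_state()
print(s['time'],s['tool_pos'],np.round(s['tool_rot'],3).tolist(),s['gripper_width'],ctrl.pinch_z)
for n in ['side','top']:
    im=ctrl.capture(n); cv2.imwrite(f'pics/{n}0.png',im)
    c=ctrl.get_calibration(n); print(n,{k:np.round(v,4).tolist() for k,v in c.items()})
E
```

```text
0.0 [0.27222359 0.58918534 0.22987497] [[0.419, 0.908, -0.001], [0.908, -0.419, -0.002], [-0.003, 0.0, -1.0]] 0.9960221180914098 0.0187
side {'fx': 459.5652, 'fy': 459.5652, 'cx': 277.0106, 'cy': 215.7519, 'D': [0.0391, 0.0, 0.0, 0.0, 0.0], 'R': [[0.8048, -0.5935, 0.0113], [-0.315, -0.4431, -0.8393], [0.5031, 0.6719, -0.5435]], 't': [-0.3834, 0.2533, 1.0644]}
top {'fx': 496.4188, 'fy': 496.4188, 'cx': 287.5579, 'cy': 209.4499, 'D': [-0.0035, 0.0, 0.0, 0.0, 0.0], 'R': [[-0.008, -1.0, -0.0052], [-0.9959, 0.0085, -0.0902], [0.0902, 0.0045, -0.9959]], 't': [0.0374, 0.4981, 1.3978]}
```

View pics/side0.png

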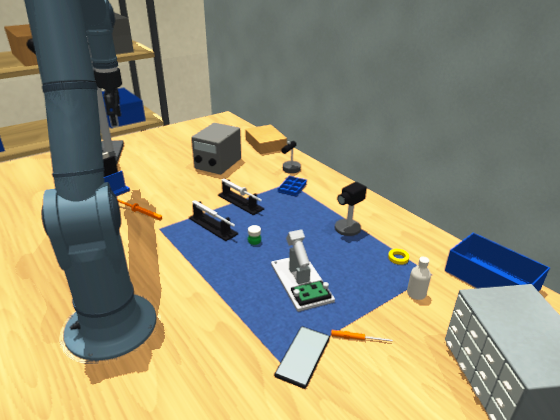

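View pics/top0.png

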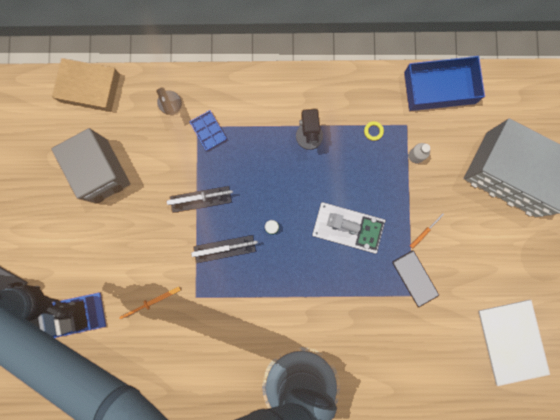

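The two cradles are at top (201,198) and (225,248), and side (241,197) and (212,220). The orange look-alike is at top (151,303). There are two camera-like things, at top (310,130) and (168,100). I'll enlarge these.

```bash
python3 - <<'E'
import cv2, numpy as np
t=cv2.imread('pics/top0.png'); s=cv2.imread('pics/side0.png')
a=cv2.resize(t[175:275,150:283],(800,600),interpolation=cv2.INTER_CUBIC); cv2.imwrite('pics/c1.png',a)
a=cv2.resize(s[140:245,175:315],(800,600),interpolation=cv2.INTER_CUBIC); cv2.imwrite('pics/c2.png',a)
a=cv2.resize(t[90:265,290:440],(514,600),interpolation=cv2.INTER_CUBIC); cv2.imwrite('pics/c3.png',a)
a=cv2.resize(s[170:320,250:390],(560,600),interpolation=cv2.INTER_CUBIC); cv2.imwrite('pics/c4.png',a)
E
```

```text
(no output)
```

View pics/c1.png

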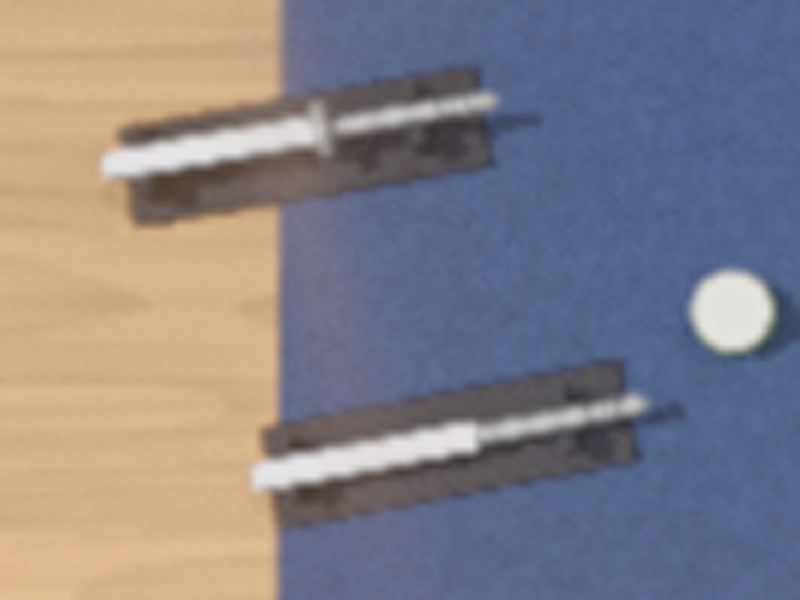

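View pics/c2.png

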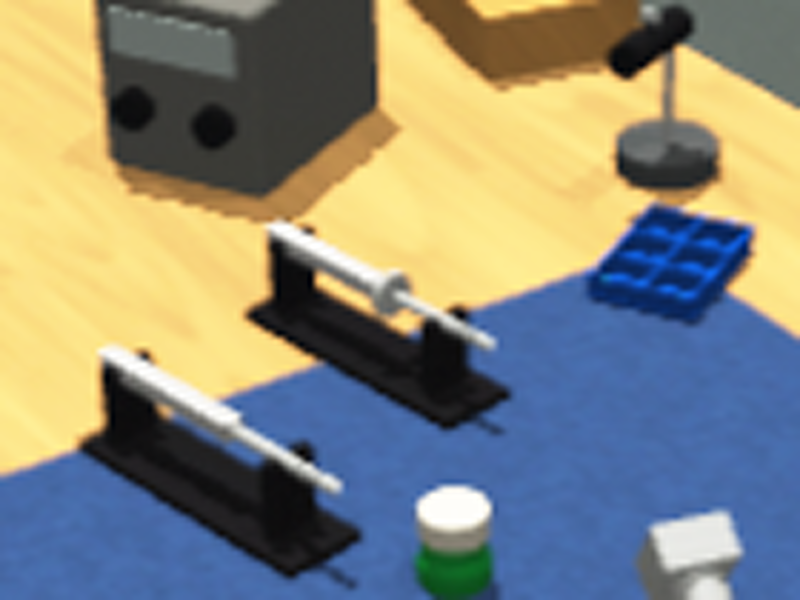

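View pics/c3.png

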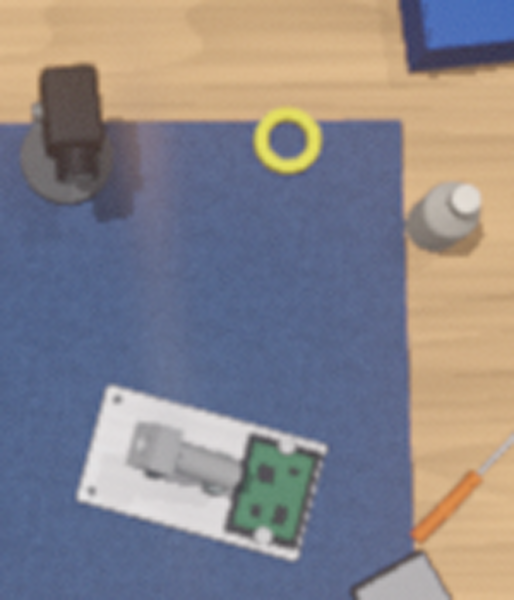

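View pics/c4.png

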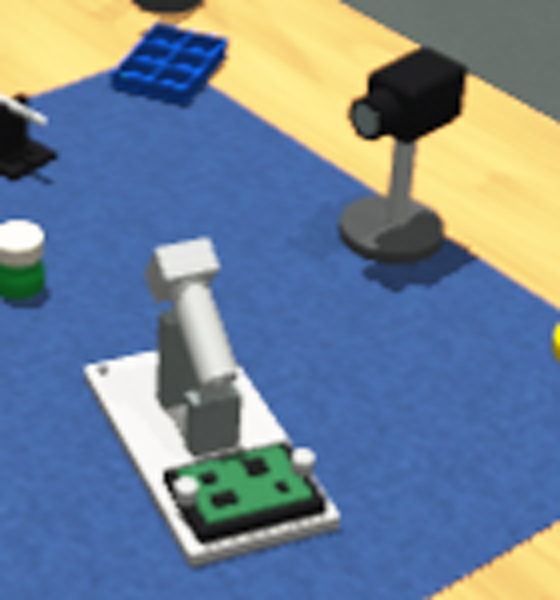

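The collared rod is the upper one: top (204,197), side (243,193), with the collar disc plainly visible in both crops. The lower rod, top (225,248), has no collar, so it is the plain rod. The viewer is the black block on the mat's edge at top (310,130), and the thing at top (168,100) is a thin-stemmed look-alike. Next I get regions and fit the poses.

```bash
python3 - <<'E'
from rig import ctrl
import cv2, numpy as np
d={}
for n in ['side','top']:
    d['im_'+n]=ctrl.capture(n)
    for th in ['gauge','jig','tube','viewer','cradle_a']:
        r=ctrl.regions_of(th,n)
        for i,e in enumerate(r[:5]):
            print(n,th,i,round(e['score'],2),np.round(e['uv'],1),int(e['region'].sum()))
            d[f'{n}_{th}_{i}']=e['region']
np.savez('reg.npz',**d)
print(ctrl.get_state()['time'])
E
```

```text
side gauge 0 0.59 [239.4 193.7] 141
side gauge 1 0.54 [138.9 210. ] 187
side gauge 2 0.49 [241.3 200.8] 560
side jig 0 0.67 [303.  278.1] 2511
side tube 0 0.97 [298.7 243.9] 414
side viewer 0 0.73 [347. 202.] 1017
side cradle_a 0 0.63 [210.7 223.5] 677
side cradle_a 1 0.6 [290.9 183.1] 370
top gauge 0 0.69 [149.2 301. ] 259
top gauge 1 0.59 [192.4 198. ] 273
top jig 0 0.7 [350.9 222.8] 2336
top tube 0 0.74 [341.2 224.6] 366
top tube 1 0.22 [200.9 200.9] 759
top viewer 0 0.9 [308.5 130.4] 869
top viewer 1 0.26 [420.3 237.6] 113
top cradle_a 0 0.71 [200.1 199.9] 745
top cradle_a 1 0.66 [226.9 249.4] 717
0.7
```

```bash
cat > h.py <<'E'
import cv2, numpy as np, json
from scipy.optimize import minimize
from rig import ctrl
C={n:ctrl.get_calibration(n) for n in('side','top')}
def K(n): c=C[n]; return np.array([[c['fx'],0,c['cx']],[0,c['fy'],c['cy']],[0,0,1.]])
def proj(n,P):
    c=C[n]; return cv2.projectPoints(np.asarray(P,float).reshape(-1,1,3),cv2.Rodrigues(np.array(c['R']))[0],np.array(c['t'],float),K(n),np.array(c['D'],float))[0].reshape(-1,2)
def box(x0,x1,y0,y1,z0,z1): return np.array([[x,y,z] for x in(x0,x1) for y in(y0,y1) for z in(z0,z1)])
def cyl(x0,x1,r,r1=None):   # along x
    a=np.linspace(0,2*np.pi,24,endpoint=False); r1=r if r1 is None else r1
    return np.vstack([np.c_[0*a+x0,r*np.cos(a),r*np.sin(a)],np.c_[0*a+x1,r1*np.cos(a),r1*np.sin(a)]])
def vcyl(z0,z1,r): return cyl(z0,z1,r)[:,[1,2,0]]
GAUGE=[box(-.106,-.006,-.006,.006,-.006,.006),cyl(-.006,0,.014),cyl(0,.075,.004),cyl(.075,.08,.004,.002)]
TUBE=[box(0,.022,-.018,.018,-.018,.018),cyl(.022,.09,.013)]
JIG=[box(-.095,.095,-.05,.05,0,.012)]
def Rz(a): c,s=np.cos(a),np.sin(a); return np.array([[c,-s,0],[s,c,0],[0,0,1.]])
def Ry(a): c,s=np.cos(a),np.sin(a); return np.array([[c,0,s],[0,1,0],[-s,0,c]])
S=8
def mask(n,parts,R,t,roi):
    u0,v0,u1,v1=roi; m=np.zeros(((v1-v0)*S,(u1-u0)*S),np.uint8)
    for p in parts:
        q=(proj(n,p@R.T+t)-[u0,v0]+.5)*S-.5
        cv2.fillConvexPoly(m,cv2.convexHull(np.round(q).astype(np.int32)),255)
    return cv2.resize(m,(u1-u0,v1-v0),interpolation=cv2.INTER_AREA).astype(float)/255
def draw(n,im,items,roi,z=6):
    u0,v0,u1,v1=roi; a=cv2.resize(im[v0:v1,u0:u1],None,fx=z,fy=z,interpolation=cv2.INTER_CUBIC)
    for parts,R,t,col in items:
        for p in parts:
            q=(proj(n,p@R.T+t)-[u0,v0]+.5)*z-.5
            cv2.polylines(a,[cv2.convexHull(np.round(q).astype(np.int32))],True,col,1)
    return a
E
cat > fit.py <<'E'
from h import *
d=np.load('reg.npz')
def fit(name,parts,x0,rot,z,masks):
    rois={}
    for n,m in masks.items():
        v,u=np.nonzero(m); rois[n]=(u.min()-12,v.min()-12,u.max()+12,v.max()+12)
    def cost(p):
        c=0
        for n,m in masks.items():
            u0,v0,u1,v1=rois[n]; mm=mask(n,parts,rot(p),np.array([p[0],p[1],z]),rois[n]); r=m[v0:v1,u0:u1].astype(float)
            c+=1-np.minimum(mm,r).sum()/np.maximum(mm,r).sum()
        return c
    sim=np.array([x0]+[np.add(x0,e) for e in np.diag([.01,.01,.1])])
    r=minimize(cost,x0,method='Nelder-Mead',options=dict(initial_simplex=sim,xatol=1e-5,fatol=1e-5,maxiter=300))
    print(name,list(masks),np.round(r.x,4),'cost',round(r.fun,3)); return r.x
def ray(n,u,v,z):
    c=C[n]; q=cv2.undistortPoints(np.array([[[u,v]]],float),K(n),np.array(c['D'],float))[0,0]
    R=np.array(c['R']);o=-R.T@c['t']; w=R.T@[q[0],q[1],1]; return o+w*(z-o[2])/w[2]
ms=lambda th,n,i=0:d[f'{n}_{th}_{i}']
jy=np.arctan2(*(ray('top',378,237,.012)-ray('top',322,222,.012))[[1,0]])
rj=lambda p:Rz(p[2])
rt=lambda p:Rz(p[2])@Ry(np.pi/6)
p=ray('top',351,226,.012)
J={}
for k in (('side','top'),('top',),('side',)):
    J[k]=fit('jigbase',JIG,[p[0],p[1],jy],rj,0.,{n:ms('jig',n) for n in k if n=='top'} or {'top':ms('jig','top')}) if k!=('side',) else None
p=ray('top',332,219,.115)
T={}
for k in (('side','top'),('top',),('side',)):
    T[k]=fit('tube',TUBE,[p[0],p[1],jy],rt,.115,{n:ms('tube',n) for n in k})
# gauge by brightness
G={}
gm={}
for n,roi in (('top',(163,183,236,212)),('side',(217,176,266,206))):
    u0,v0,u1,v1=roi; im=d['im_'+n]; g=im.min(2).astype(float); m=np.zeros(g.shape,float)
    m[v0:v1,u0:u1]=(g[v0:v1,u0:u1]>{'top':150,'side':165}[n]); gm[n]=m
    cv2.imwrite(f'pics/gm_{n}.png',cv2.resize((m[v0:v1,u0:u1]*255).astype(np.uint8),None,fx=8,fy=8,interpolation=0))
a=ray('top',204,197,.05); b=ray('top',232,192,.05)
y0=np.arctan2(b[1]-a[1],b[0]-a[0])
for k in (('side','top'),('top',),('side',)):
    G[k]=fit('gauge',GAUGE,[a[0],a[1],y0],lambda p:Rz(p[2]),.05,{n:gm[n] for n in k})
both=('side','top')
it=[(JIG,rj(J[both]),np.r_[J[both][:2],0],(0,0,255)),(TUBE,rt(T[both]),np.r_[T[both][:2],.115],(0,255,0)),(GAUGE,Rz(G[both][2]),np.r_[G[both][:2],.05],(0,0,255))]
cv2.imwrite('pics/o_top_j.png',draw('top',d['im_top'],it,(305,195,395,260),8))
cv2.imwrite('pics/o_side_j.png',draw('side',d['im_side'],it,(265,225,340,312),6))
cv2.imwrite('pics/o_top_g.png',draw('top',d['im_top'],it,(160,175,245,220),9))
cv2.imwrite('pics/o_side_g.png',draw('side',d['im_side'],it,(205,165,285,225),9))
E
python3 fit.py
```

```text
jigbase ['top'] [ 0.4465 -0.1411 -1.8494] cost 0.026
jigbase ['top'] [ 0.4465 -0.1411 -1.8494] cost 0.026
tube ['side', 'top'] [ 0.4646 -0.0839 -1.8523] cost 0.338
tube ['top'] [ 0.4642 -0.0835 -1.8691] cost 0.077
tube ['side'] [ 0.47   -0.0811 -1.8476] cost 0.123
gauge ['side', 'top'] [ 0.5365  0.2707 -1.421 ] cost 0.965
gauge ['top'] [ 0.5362  0.2706 -1.4095] cost 0.2
gauge ['side'] [ 0.5444  0.2782 -1.4078] cost 0.506
```

View pics/o_top_j.png

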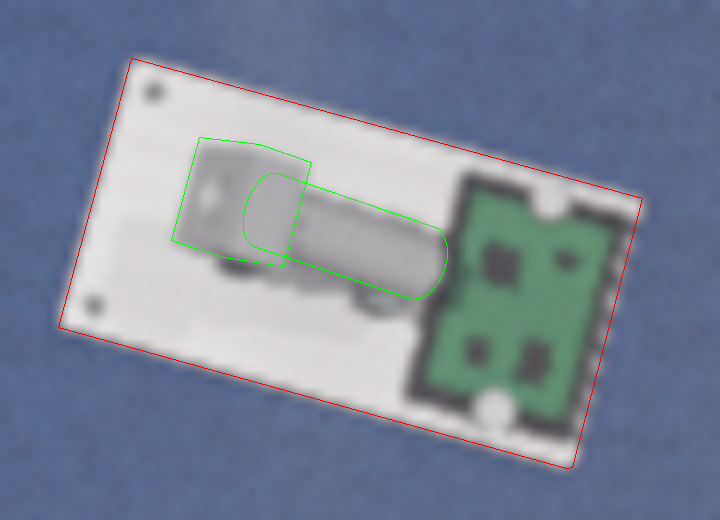

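View pics/o_side_j.png

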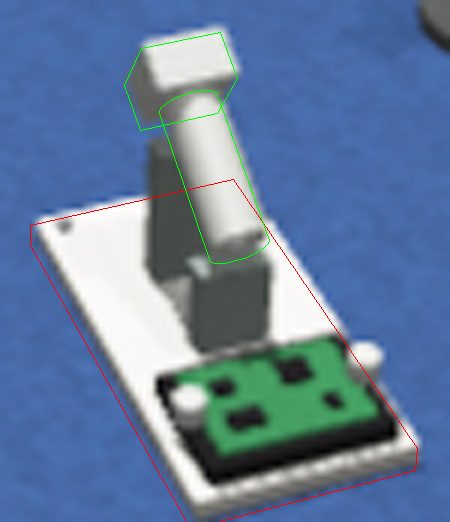

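View pics/o_top_g.png

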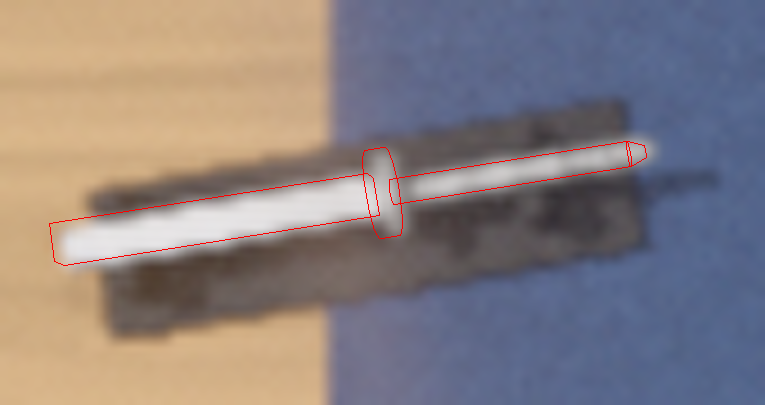

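View pics/o_side_g.png

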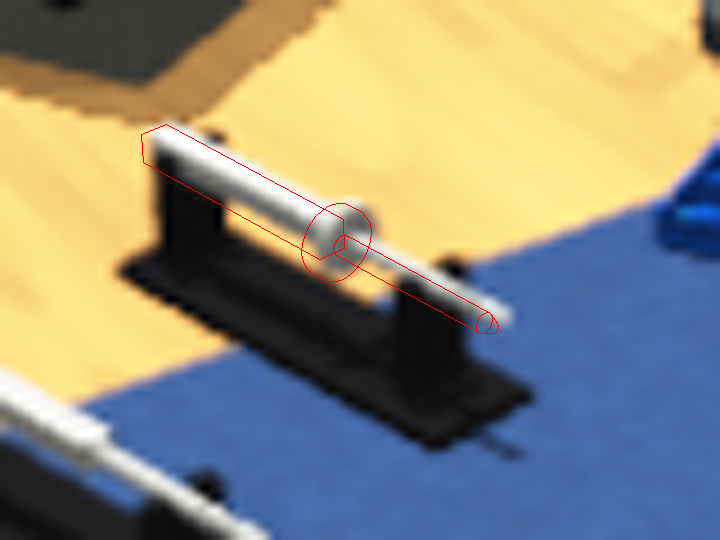

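The overlays show top and side disagreeing by about 2 px. The gripper in view can act as the reference for that. I'll plan the hover over the gauge handle.

```bash
cat > plan.py <<'E'
import numpy as np
from scipy.spatial.transform import Rotation as Ro
from rig import ctrl
def toolR(yaw,pitch=0):
    # tool y = rod +x (yaw, pitched down by pitch), tool x level
    h=np.array([np.cos(yaw),np.sin(yaw),0]); x=np.array([-h[1],h[0],0]); y=np.cos(pitch)*h+np.array([0,0,-np.sin(pitch)])
    return np.c_[x,y,np.cross(x,y)]
def plan(p1,R1,N,grip):
    s=ctrl.get_state(); p=np.array(s['tool_pos']); R=np.array(s['tool_rot'])
    w=Ro.from_matrix(R.T@R1).as_rotvec()
    print('t',round(s['time'],2),'pos',np.round(p,4),'dp mm',np.round((p1-p)*1e3,1),'rot',np.round(w,3),'F',np.round(s['contact_force'],1),'g',round(s['gripper_width'],3))
    for k in range(N):
        Rk=R@Ro.from_rotvec(w*k/N).as_matrix()
        print(np.round(Rk.T@(p1-p)/N*100,2).tolist(),np.round(w/N,3).tolist(),grip)
E
python3 - <<'E'
from plan import *
plan(np.array([.531,.329,.12]),toolR(-1.409),8,1)
E
```

```text
t 0.7 pos [0.2726 0.5901 0.2313] dp mm [ 258.4 -261.1 -111.3] rot [-0.    -0.     0.976] F [-0.1  0.8  0.7] g 1.0
[-1.61, 4.3, 1.39] [-0.0, -0.0, 0.122] 1
[-1.07, 4.46, 1.39] [-0.0, -0.0, 0.122] 1
[-0.52, 4.56, 1.39] [-0.0, -0.0, 0.122] 1
[0.04, 4.59, 1.39] [-0.0, -0.0, 0.122] 1
[0.6, 4.55, 1.39] [-0.0, -0.0, 0.122] 1
[1.15, 4.45, 1.39] [-0.0, -0.0, 0.122] 1
[1.68, 4.27, 1.39] [-0.0, -0.0, 0.122] 1
[2.19, 4.04, 1.39] [-0.0, -0.0, 0.122] 1
```

step_arm(
  steps=[
    [-1.6, 4.3, 1.4, 0, 0, 0.12, 1],
    [-1.1, 4.5, 1.4, 0, 0, 0.12, 1],
    [-0.5, 4.6, 1.4, 0, 0, 0.12, 1],
    [0, 4.6, 1.4, 0, 0, 0.12, 1],
    [0.6, 4.5, 1.4, 0, 0, 0.12, 1],
    [1.2, 4.4, 1.4, 0, 0, 0.12, 1],
    [1.7, 4.3, 1.4, 0, 0, 0.12, 1],
    [2.2, 4.0, 1.4, 0, 0, 0.12, 1],
  ],
  force=80,
)

```text
time: 1.7
tool_pos: [0.5345, 0.3318, 0.1181]
tool_rot: [[0.987, 0.16, 0.002], [0.16, -0.987, 0.012], [0.004, -0.011, -1.0]]
contact_force: [0.4, 0.5, -0.1]
gripper_width: 0.999
```

```bash
python3 - <<'E'
from plan import *
import cv2
for n in('top','side'): cv2.imwrite(f'pics/{n}1.png',ctrl.capture(n))
for n in('top','side'): 
    im=cv2.imread(f'pics/{n}1.png'); np.save(f'im1_{n}.npy',im)
    a=im[140:260,130:290] if n=='top' else im[110:230,160:320]
    cv2.imwrite(f'pics/{n}1c.png',cv2.resize(a,None,fx=5,fy=5,interpolation=cv2.INTER_CUBIC))
plan(np.array([.531,.329,.12]),toolR(-1.409),4,1)
E
```

```text
t 1.8 pos [0.5379 0.324  0.1169] dp mm [-6.9  5.   3.1] rot [-0.004 -0.004 -0.009] F [ 0.2 -0.8  0.3] g 1.002
[-0.15, -0.15, -0.08] [-0.001, -0.001, -0.002] 1
[-0.15, -0.15, -0.08] [-0.001, -0.001, -0.002] 1
[-0.15, -0.15, -0.08] [-0.001, -0.001, -0.002] 1
[-0.15, -0.15, -0.08] [-0.001, -0.001, -0.002] 1
```

View pics/top1c.png

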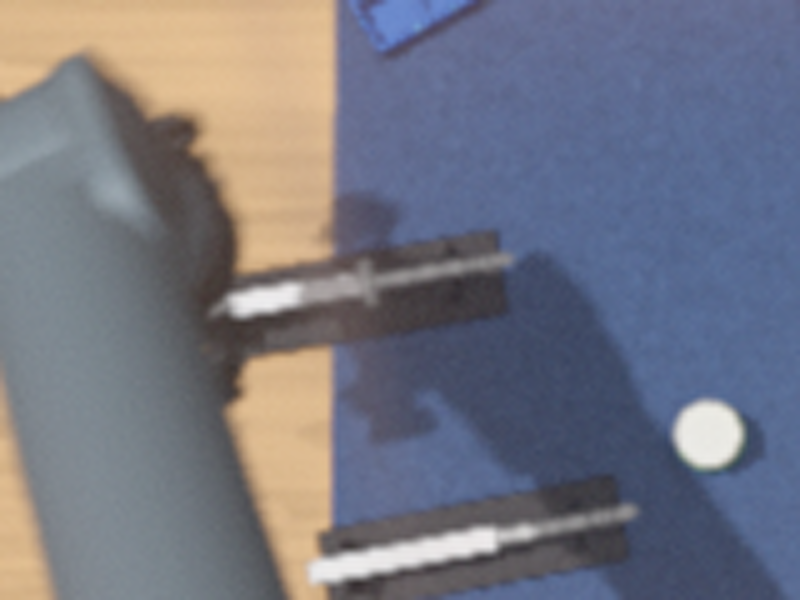

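View pics/side1c.png

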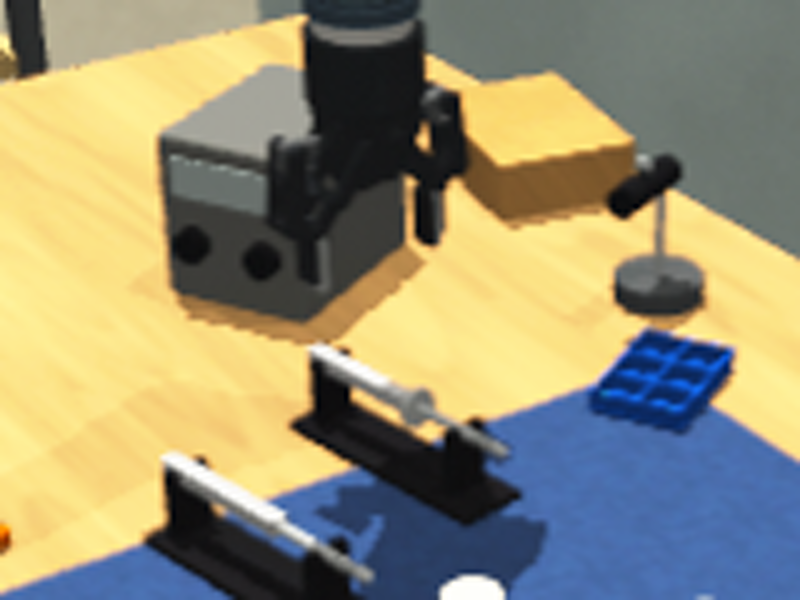

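```bash
python3 - <<'E'
from h import *
s=ctrl.get_state(); print(s['time'],s['tool_pos'])
p=np.array([.537,.325,.117])
for z in (.117,.13): 
  c=p*[1,1,0]+[0,0,z]; x=np.array([.987,.16,0])*.0425
  print(z,proj('side',[c,c-x,c+x]).round(1).tolist())
G=np.array
for nm,g in (('top',(.5362,.2706)),('side',(.5444,.2782)),('mid',(.540,.274))):
  print(nm,[proj(n,[[*g,.05]]).round(1).tolist() for n in('side','top')])
E
```

```text
1.8 [0.53790509 0.32403812 0.11686648]
0.117 [[232.9, 166.9], [222.8, 171.2], [242.7, 162.8]]
0.13 [[232.7, 163.3], [222.6, 167.5], [242.6, 159.3]]
top [[[242.4, 191.8]], [[203.1, 195.9]]]
side [[[243.3, 190.1]], [[200.4, 193.1]]]
mid [[[242.9, 191.1]], [[201.9, 194.6]]]
```

The side view shows the fingertips at about px (222,166) and (246,158), which is about (+1,-1.3) px from where the calibration puts them. So the side camera is biased and I trust the top fix more. Descending on the handle now.

```bash
python3 - <<'E'
from plan import *
plan(np.array([.529,.328,.032]),toolR(-1.409),4,1)
E
```

```text
t 1.8 pos [0.5379 0.324  0.1169] dp mm [ -8.9   4.  -84.9] rot [-0.004 -0.004 -0.009] F [ 0.2 -0.8  0.3] g 1.002
[-0.21, -0.12, 2.12] [-0.001, -0.001, -0.002] 1
[-0.21, -0.13, 2.12] [-0.001, -0.001, -0.002] 1
[-0.21, -0.13, 2.12] [-0.001, -0.001, -0.002] 1
[-0.21, -0.13, 2.12] [-0.001, -0.001, -0.002] 1
```

step_arm(
  steps=[
    [-0.4, -0.2, 1.5, 0, 0, 0, 1],
    [-0.4, -0.2, 2.0, 0, 0, 0, 1],
    [0, 0, 2.0, 0, 0, 0, 1],
    [0, 0, 2.0, 0, 0, 0, 1],
    [0, 0, 0.8, 0, 0, 0, 1],
    [0, 0, 0.2, 0, 0, 0, 1],
    [0, 0, 0, 0, 0, 0, 1],
    [0, 0, 0, 0, 0, 0, 1],
  ],
)

```text
time: 2.8
tool_pos: [0.5267, 0.3322, 0.0268]
tool_rot: [[0.987, 0.159, 0.002], [0.159, -0.987, 0.008], [0.003, -0.007, -1.0]]
contact_force: [-1.1, -0.4, -0.1]
gripper_width: 1.0
```

```bash
python3 - <<'E'
from plan import *
import cv2
for n in('side',):
    im=ctrl.capture(n); cv2.imwrite(f'pics/{n}2.png',im)
    a=im[140:230,190:300]
    cv2.imwrite(f'pics/{n}2c.png',cv2.resize(a,None,fx=6,fy=6,interpolation=cv2.INTER_CUBIC))
plan(np.array([.529,.328,.032]),toolR(-1.409),1,1)
E
```

```text
t 2.85 pos [0.5268 0.3323 0.0269] dp mm [ 2.2 -4.3  5.1] rot [-0.007 -0.004 -0.002] F [ 0.2  0.  -0.1] g 1.0
[0.15, 0.46, -0.51] [-0.007, -0.004, -0.002] 1
```

View pics/side2c.png

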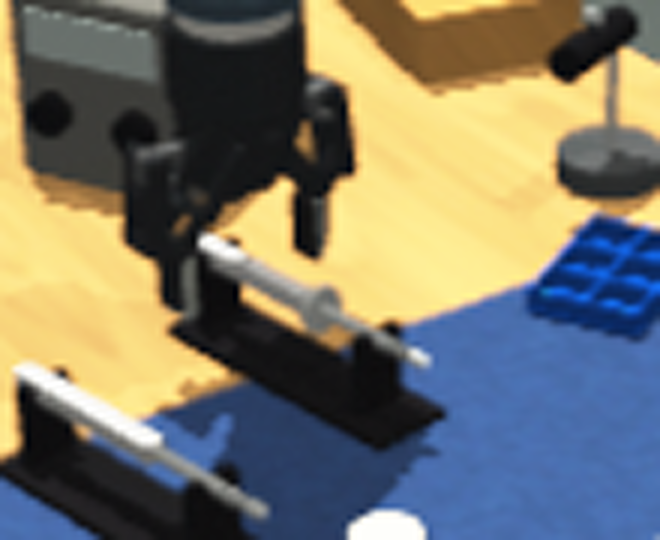

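```bash
python3 - <<'E'
from h import *
f=lambda P:((proj('side',P)-[190,140]+.5)*6).round(0).tolist()
h=np.array([np.cos(-1.409),np.sin(-1.409),0]); x=np.array([-h[1],h[0],0])
c=np.array([.527,.332,.040])
print('tip mid, lo, hi',f([c,c-x*.05,c+x*.05]))
for nm,g in (('top',(.5362,.2706)),('used',(.538,.2725)),('side',(.5444,.2782))):
  g=np.array([*g,.05]); print(nm,'collar,rear,grip,tip',f([g,g-h*.106,g-h*.056,g+h*.08]))
E
```

```text
tip mid, lo, hi [[244.0, 289.0], [174.0, 321.0], [311.0, 259.0]]
top collar,rear,grip,tip [[318.0, 314.0], [191.0, 247.0], [249.0, 278.0], [420.0, 368.0]]
used collar,rear,grip,tip [[319.0, 312.0], [192.0, 244.0], [250.0, 275.0], [421.0, 366.0]]
side collar,rear,grip,tip [[323.0, 304.0], [197.0, 237.0], [255.0, 268.0], [425.0, 358.0]]
```

The fingers straddle the handle, at crop (175,305) and (312,250), but sit about 10 mm too far back. I shift forward along the rod and then close.

step_arm(
  steps=[
    [0, 0.6, -0.3, 0, 0, 0, 1],
    [0, 0.5, -0.1, 0, 0, 0, 1],
    [0, 0, 0, 0, 0, 0, 1],
    [0, 0, 0, 0, 0, 0, 0],
    [0, 0, 0, 0, 0, 0, 0],
    [0, 0, 0, 0, 0, 0, 0],
    [0, 0, 0, 0, 0, 0, 0],
    [0, 0, 0, 0, 0, 0, 0],
  ],
  force=80,
)

```text
time: 3.85
tool_pos: [0.5292, 0.3206, 0.0326]
tool_rot: [[0.987, 0.159, 0.003], [0.159, -0.987, 0.009], [0.004, -0.008, -1.0]]
contact_force: [-1.1, -0.4, 3.0]
gripper_width: 0.121
```

```bash
python3 - <<'E'
from plan import *
import cv2
for n in('side',):
    im=ctrl.capture(n); cv2.imwrite(f'pics/{n}3.png',im)
    a=im[140:230,190:300]
    cv2.imwrite(f'pics/{n}3c.png',cv2.resize(a,None,fx=6,fy=6,interpolation=cv2.INTER_CUBIC))
plan(np.array([.529,.323,.032]),toolR(-1.409),1,1)
E
```

```text
t 3.9 pos [0.5292 0.3206 0.0327] dp mm [-0.2  2.4 -0.7] rot [-0.008 -0.005 -0.002] F [-1.3  0.2  3.2] g 0.124
[0.01, -0.24, 0.07] [-0.008, -0.005, -0.002] 1
```

View pics/side3c.png

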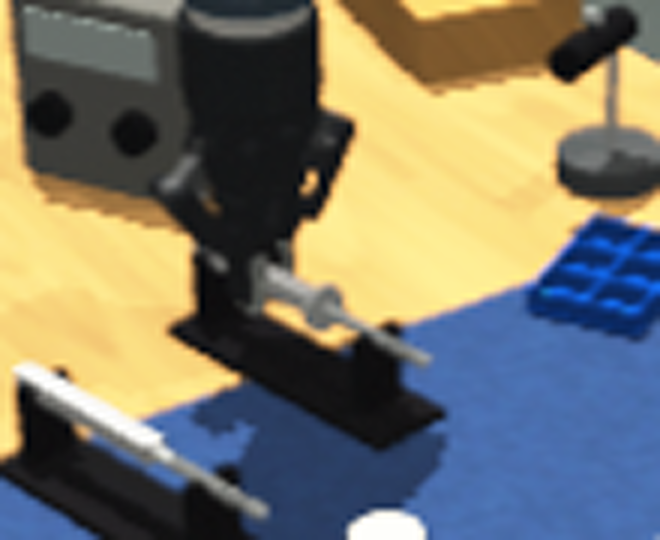

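The handle is gripped (opening 0.121, about the rod's 12 mm). Lifting straight up, first gently.

step_arm(
  steps=[
    [0, 0, -0.5, 0, 0, 0, 0],
    [0, 0, -1.0, 0, 0, 0, 0],
    [0, 0, -1.5, 0, 0, 0, 0],
    [0, 0, -1.5, 0, 0, 0, 0],
    [0, 0, -2.0, 0, 0, 0, 0],
    [0, 0, -2.0, 0, 0, 0, 0],
    [0, 0, -1.0, 0, 0, 0, 0],
    [0, 0, 0, 0, 0, 0, 0],
  ],
  force=80,
)

```text
time: 4.9
tool_pos: [0.5307, 0.3206, 0.1367]
tool_rot: [[0.987, 0.158, 0.008], [0.158, -0.987, 0.012], [0.01, -0.011, -1.0]]
contact_force: [-0.6, 0.8, -0.8]
gripper_width: 0.123
```

```bash
python3 - <<'E'
from plan import *
import cv2
for n in('side','top'):
    im=ctrl.capture(n); cv2.imwrite(f'pics/{n}4.png',im)
    a=im[110:230,190:320] if n=='side' else im[150:260,150:290]
    cv2.imwrite(f'pics/{n}4c.png',cv2.resize(a,None,fx=5,fy=5,interpolation=cv2.INTER_CUBIC))
plan(np.array([.503,.056,.1785]),toolR(-1.849,np.pi/6),8,0)
E
```

```text
t 5.0 pos [0.5299 0.3201 0.1353] dp mm [ -26.9 -264.1   43.2] rot [0.504 0.109 0.428] F [ 0.4  0.4 -1. ] g 0.117
[-0.85, 3.2, -0.58] [0.063, 0.014, 0.054] 0
[-0.67, 3.2, -0.79] [0.063, 0.014, 0.054] 0
[-0.49, 3.17, -1.0] [0.063, 0.014, 0.054] 0
[-0.3, 3.13, -1.2] [0.063, 0.014, 0.054] 0
[-0.12, 3.05, -1.4] [0.063, 0.014, 0.054] 0
[0.06, 2.96, -1.59] [0.063, 0.014, 0.054] 0
[0.24, 2.85, -1.77] [0.063, 0.014, 0.054] 0
[0.42, 2.71, -1.94] [0.063, 0.014, 0.054] 0
```

View pics/side4c.png

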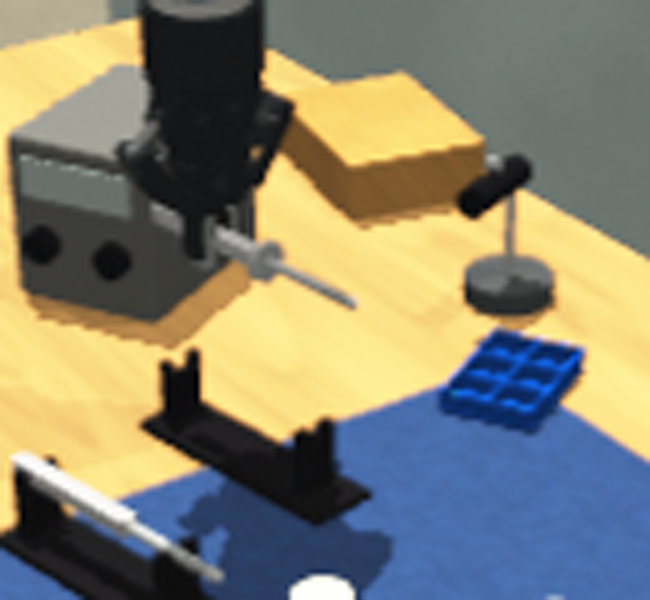

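View pics/top4c.png

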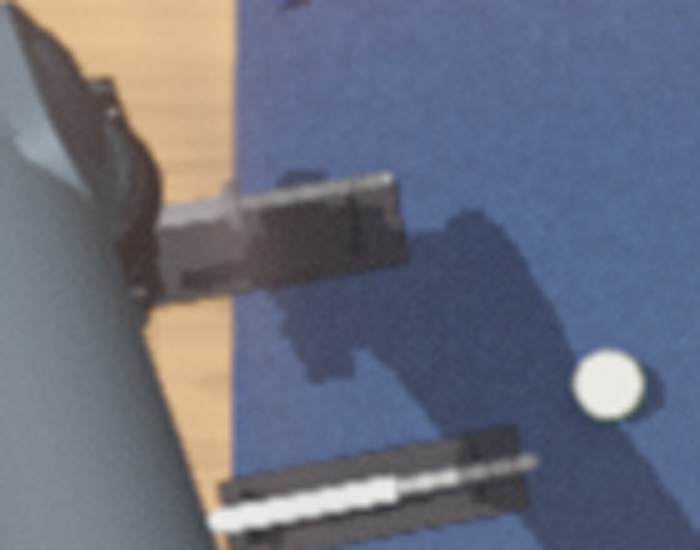

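```bash
python3 - <<'E'
from h import *
s=ctrl.get_state(); p=np.array(s['tool_pos']);R=np.array(s['tool_rot'])
for L in (.048,.052,.056):
  g=p+R@[0,L,-.0173]; t=p+R@[0,L+.08,-.0173]
  print(L,[(n,proj(n,[g,t]).round(1).tolist()) for n in('top','side')])
E
```

```text
0.048 [('top', [[195.5, 190.9], [225.8, 185.9]]), ('side', [[241.4, 163.1], [259.1, 171.8]])]
0.052 [('top', [[197.1, 190.7], [227.3, 185.6]]), ('side', [[242.3, 163.5], [260.1, 172.3]])]
0.056 [('top', [[198.6, 190.4], [228.8, 185.4]]), ('side', [[243.2, 163.9], [261.0, 172.7]])]
```

The gauge is in hand and level, with its tip at top (228.6,185) and side (260,170.6). That matches the tool pose in the top view within about 0.5 px, and the collar is about 54 mm ahead of the grip. Moving to the pre-insertion pose.

step_arm(
  steps=[
    [-0.8, 3.2, -0.6, 0.063, 0.014, 0.054, 0],
    [-0.7, 3.2, -0.8, 0.063, 0.014, 0.054, 0],
    [-0.5, 3.2, -1.0, 0.063, 0.014, 0.054, 0],
    [-0.3, 3.1, -1.2, 0.063, 0.014, 0.054, 0],
    [-0.1, 3.0, -1.4, 0.063, 0.014, 0.054, 0],
    [0, 3.0, -1.6, 0.063, 0.014, 0.054, 0],
    [0.2, 2.8, -1.8, 0.063, 0.014, 0.054, 0],
    [0.4, 2.0, -2.0, 0.063, 0.014, 0.054, 0],
  ],
  force=80,
)

```text
time: 6.0
tool_pos: [0.4963, 0.0591, 0.1751]
tool_rot: [[0.959, -0.248, 0.135], [-0.283, -0.825, 0.49], [-0.01, -0.508, -0.861]]
contact_force: [-0.3, 0.6, -1.8]
gripper_width: 0.123
```

```bash
python3 - <<'E'
from plan import *
plan(np.array([.503,.056,.1785]),toolR(-1.849,np.pi/6),4,0)
E
```

```text
t 6.0 pos [0.4963 0.0591 0.1751] dp mm [ 6.7 -3.1  3.4] rot [-0.009  0.004 -0.012] F [-0.3  0.6 -1.8] g 0.123
[0.18, -0.02, -0.09] [-0.002, 0.001, -0.003] 0
[0.18, -0.02, -0.09] [-0.002, 0.001, -0.003] 0
[0.18, -0.02, -0.09] [-0.002, 0.001, -0.003] 0
[0.18, -0.02, -0.09] [-0.002, 0.001, -0.003] 0
```

step_arm(
  steps=[
    [0.3, -0.1, -0.2, -0.004, 0.002, -0.006, 0],
    [0.3, 0, -0.2, -0.004, 0.002, -0.006, 0],
    [0, 0, 0, 0, 0, 0, 0],
    [0, 0, 0, 0, 0, 0, 0],
    [0, 0, 0, 0, 0, 0, 0],
    [0, 0, 0, 0, 0, 0, 0],
    [0, 0, 0, 0, 0, 0, 0],
    [0, 0, 0, 0, 0, 0, 0],
  ],
  force=80,
)

```text
time: 7.0
tool_pos: [0.5003, 0.0574, 0.1768]
tool_rot: [[0.962, -0.237, 0.132], [-0.272, -0.834, 0.48], [-0.004, -0.498, -0.867]]
contact_force: [0.9, 0.0, -0.2]
gripper_width: 0.119
```

```bash
cat > chk.py <<'E'
import sys
from plan import *
from h import *
L=.054; ZR=-.0173
M=np.array([.4630,-.0834,.115]); YW=-1.849
Rt=Rz(YW)@Ry(np.pi/6)
def gpose():
    s=ctrl.get_state(); p=np.array(s['tool_pos']);R=np.array(s['tool_rot'])
    Rg=np.c_[R[:,1],-R[:,0],-R[:,2]] ; return p+R@[0,L,ZR],Rg
if __name__=='__main__':
    tag=sys.argv[1]; g,Rg=gpose()
    print('collar in tube mm',np.round(Rt.T@(g-M)*1e3,1),'tip',np.round(Rt.T@(g+Rg[:,0]*.08-M)*1e3,1))
    for n,roi in (('top',(290,190,385,260)),('side',(255,190,345,290))):
        im=ctrl.capture(n); np.save(f'im_{tag}_{n}.npy',im)
        it=[(TUBE,Rt,M,(0,255,0)),(GAUGE,Rg,g,(0,0,255))]
        cv2.imwrite(f'pics/{n}_{tag}.png',np.vstack([draw(n,im,[],roi,6)]))
        cv2.imwrite(f'pics/{n}_{tag}o.png',draw(n,im,it,roi,6))
    print(ctrl.get_state()['time'])
E
python3 chk.py a
```

```text
collar in tube mm [-103.1   -2.7   -1.9] tip [-23.1  -2.6  -1.7]
7.1
```

View pics/top_ao.png

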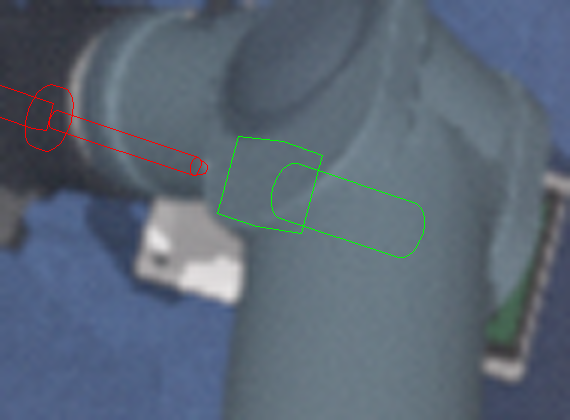

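View pics/side_ao.png

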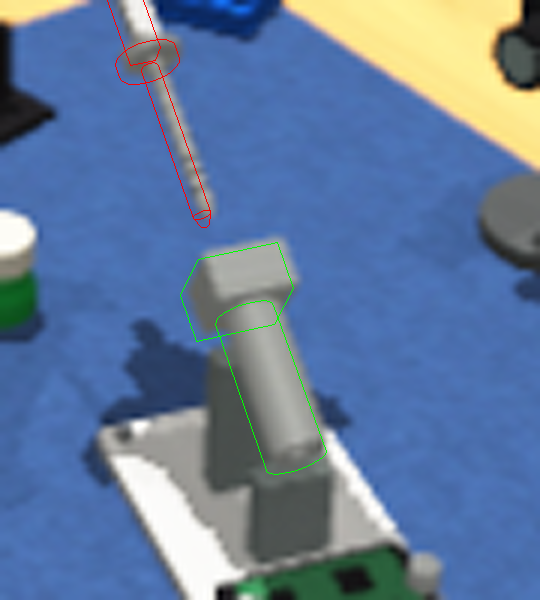

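View pics/side_a.png

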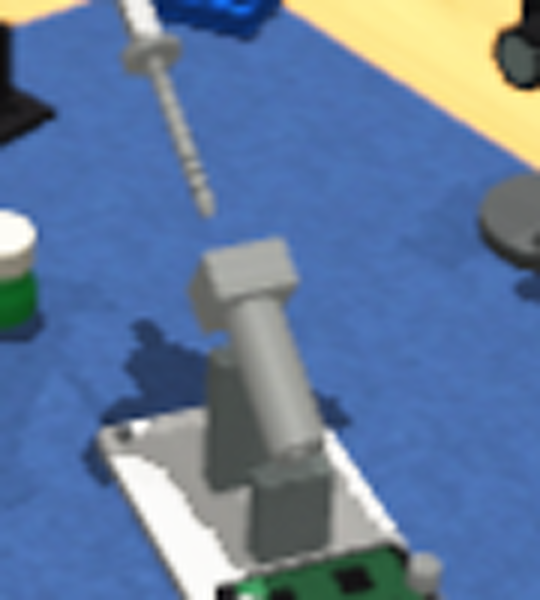

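View pics/top_a.png

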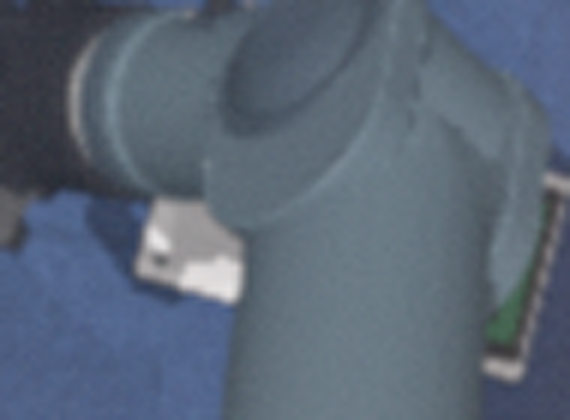

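The arm hides the tip from the top camera, so I'll measure the rod and tube together in the side view by aligning each silhouette to the image edges.

```bash
cat > al.py <<'E'
from chk import *
from scipy.ndimage import map_coordinates
def contour(n,parts,R,t):
    out=[]
    for p in parts:
        q=cv2.convexHull(proj(n,p@R.T+t).astype(np.float32))[:,0]
        for a,b in zip(q,np.roll(q,-1,0)):
            k=max(2,int(np.linalg.norm(b-a)*4)); out.append(a+(b-a)*np.linspace(0,1,k,endpoint=False)[:,None])
    return np.vstack(out)
def outer(n,parts,R,t):
    # drop contour points inside other parts
    res=[]
    hs=[cv2.convexHull(proj(n,p@R.T+t).astype(np.float32)) for p in parts]
    for i,p in enumerate(parts):
        for q in contour(n,[p],R,t):
            if all(cv2.pointPolygonTest(h,(float(q[0]),float(q[1])),True)<.3 for j,h in enumerate(hs) if j!=i): res.append(q)
    return np.array(res)
def align(im,pts,rng=4):
    g=cv2.GaussianBlur(im.astype(np.float32),(0,0),.7); G=0
    for c in range(3):
        G=np.maximum(G,np.hypot(cv2.Sobel(g[...,c],-1,1,0),cv2.Sobel(g[...,c],-1,0,1)))
    s=np.arange(-rng,rng+.01,.1); best=[]
    sc=np.array([[map_coordinates(G,[pts[:,1]+dv,pts[:,0]+du],order=1).mean() for du in s] for dv in s])
    i=np.unravel_index(sc.argmax(),sc.shape); return s[i[1]],s[i[0]],sc.max()/sc.mean()
E
python3 - <<'E'
from al import *
im=np.load('im_a_side.npy'); g,Rg=gpose()
print('gauge',align(im,outer('side',GAUGE[1:],Rg,g)))
print('probe',align(im,outer('side',GAUGE[2:],Rg,g)))
print('collar',align(im,outer('side',GAUGE[1:2],Rg,g)))
print('tube',align(im,outer('side',TUBE,Rt,M)))
print('flange',align(im,outer('side',TUBE[:1],Rt,M)))
print('body',align(im,outer('side',TUBE[1:],Rt,M)))
im0=np.load('reg.npz')
print('tube0',align(im0['im_side'],outer('side',TUBE,Rt,M)))
print('tube0 top',align(im0['im_top'],outer('top',TUBE,Rt,M)))
J=np.array([.4465,-.1411,0]); 
for n in('top','side'): print('jig',n,align(im0['im_'+n],contour(n,JIG,Rz(YW),J)))
g4=np.load('reg.npz')
E
```

```text
gauge (np.float64(0.6000000000000041), np.float64(-2.0999999999999983), np.float32(1.8506825))
probe (np.float64(0.30000000000000426), np.float64(-3.099999999999999), np.float32(1.7720021))
collar (np.float64(0.7000000000000046), np.float64(-2.0999999999999983), np.float32(1.5866501))
tube (np.float64(1.0000000000000044), np.float64(-1.1999999999999975), np.float32(1.750546))
flange (np.float64(1.0000000000000044), np.float64(-1.0999999999999974), np.float32(1.816166))
body (np.float64(1.8000000000000052), np.float64(0.6000000000000041), np.float32(1.502317))
tube0 (np.float64(1.100000000000005), np.float64(-1.1999999999999975), np.float32(1.8056217))
tube0 top (np.float64(0.1000000000000032), np.float64(3.552713678800501e-15), np.float32(1.5199987))
jig top (np.float64(-0.09999999999999654), np.float64(-0.09999999999999654), np.float32(2.1637099))
jig side (np.float64(1.7000000000000046), np.float64(-0.9999999999999973), np.float32(1.7386491))
```

```bash
python3 - <<'E'
from al import *
R=np.array([[0.987,0.158,0.008],[0.158,-0.987,0.012],[0.01,-0.011,-1.0]])
Rg=np.c_[R[:,1],-R[:,0],-R[:,2]]
for p in ([.5307,.3206,.1367],[.5299,.3201,.1353]):
  for L in (.052,.054,.056):
    g=np.array(p)+R@[0,L,ZR]
    print(L,[ (n,np.round(align(cv2.imread(f'pics/{n}4.png'),outer(n,GAUGE[1:],Rg,g)),2)) for n in('top','side')])
# rod in cradle, FK-based
R=np.array([[0.987,0.159,0.003],[0.159,-0.987,0.009],[0.004,-0.008,-1.0]])
h_=R[:,1]
im0=np.load('reg.npz')
yw=np.arctan2(h_[1],h_[0])
for L in (.052,.054,.056):
  g=np.array([.5292,.3206,.05])+np.array([np.cos(yw),np.sin(yw),0])*L
  print('cradle',L,[(n,np.round(align(im0['im_'+n],outer(n,GAUGE,Rz(yw),g)),2)) for n in('top','side')])
  print(' pic3 side',np.round(align(cv2.imread('pics/side3.png'),outer('side',GAUGE[1:],Rz(yw),g)),2))
E
```

```text
0.052 [('top', array([ 0.8, -0.1,  1.5])), ('side', array([ 0.  , -1.3 ,  1.82]))]
0.054 [('top', array([0.1 , 0.  , 1.51])), ('side', array([-0.4 , -1.5 ,  1.87]))]
0.056 [('top', array([-0.6 ,  0.1 ,  1.53])), ('side', array([-0.8 , -1.7 ,  1.92]))]
0.052 [('top', array([ 0.6, -0.5,  1.5])), ('side', array([ 0.2, -1.8,  1.9]))]
0.054 [('top', array([-0.1 , -0.4 ,  1.51])), ('side', array([-0.3 , -2.1 ,  1.95]))]
0.056 [('top', array([-0.9 , -0.3 ,  1.53])), ('side', array([-0.8, -2.3,  2. ]))]
cradle 0.052 [('top', array([0.3 , 0.4 , 1.69])), ('side', array([0.4 , 2.2 , 1.25]))]
 pic3 side [-2.9  -0.3   1.23]
cradle 0.054 [('top', array([-0.4,  0.5,  1.7])), ('side', array([0.  , 2.  , 1.26]))]
 pic3 side [-3.4  -0.6   1.25]
cradle 0.056 [('top', array([-1.1 ,  0.6 ,  1.71])), ('side', array([-0.4 ,  1.8 ,  1.26]))]
 pic3 side [-3.8  -0.8   1.28]
```

The top view agrees with the tool pose within about 0.4 px (L ≈ 54 mm). In the side view, the rod and tube offsets differ mainly along the bore. I correct the lateral 2.6/1.7 mm and enter the mouth.

step_arm(
  steps=[
    [0.25, 0, -0.15, 0, 0, 0, 0],
    [0, 0.5, 0, 0, 0, 0, 0],
    [0, 0.6, 0, 0, 0, 0, 0],
    [0, 0.5, 0, 0, 0, 0, 0],
    [0, 0.4, 0, 0, 0, 0, 0],
    [0, 0.3, 0, 0, 0, 0, 0],
    [0, 0, 0, 0, 0, 0, 0],
    [0, 0, 0, 0, 0, 0, 0],
  ],
  force=80,
)

```text
time: 8.1
tool_pos: [0.4968, 0.0345, 0.1657]
tool_rot: [[0.962, -0.239, 0.132], [-0.273, -0.834, 0.48], [-0.004, -0.498, -0.867]]
contact_force: [-0.9, -0.8, -0.0]
gripper_width: 0.119
```

```bash
python3 chk.py b; python3 - <<'E'
from al import *
im=np.load('im_b_side.npy'); g,Rg=gpose()
print('gauge',align(im,outer('side',GAUGE[1:2],Rg,g)),align(im,outer('side',TUBE,Rt,M)))
plan(np.zeros(3),toolR(YW,np.pi/6),0,0)
E
```

```text
collar in tube mm [-77.6   0.1   0. ] tip [2.4 0.  0.3]
8.2
gauge (np.float64(0.6000000000000041), np.float64(-1.4999999999999978), np.float32(1.575927)) (np.float64(1.0000000000000044), np.float64(-1.1999999999999975), np.float32(1.7248157))
t 8.2 pos [0.4968 0.0345 0.1657] dp mm [-496.8  -34.5 -165.7] rot [ 0.003  0.004 -0.001] F [ 0.2 -1.  -1. ] g 0.122
```

View pics/side_b.png

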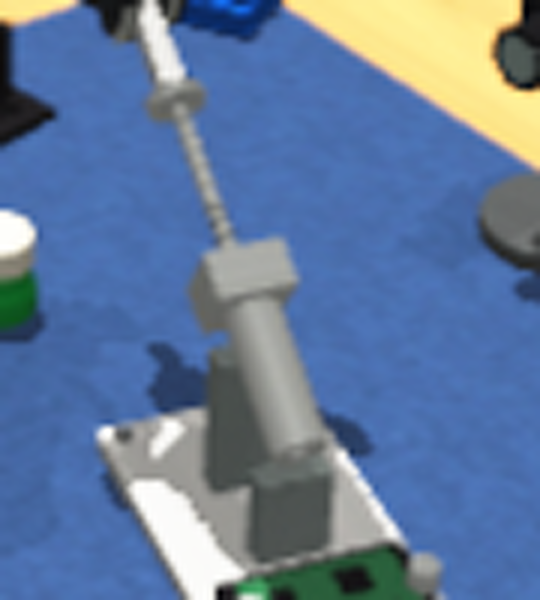

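The tip is vanishing behind the flange's middle at crop (228,240), in line with the tube and with no contact force. Pushing on gently.

step_arm(
  steps=[
    [0, 0.4, 0, 0, 0, 0, 0],
    [0, 0.4, 0, 0, 0, 0, 0],
    [0, 0.4, 0, 0, 0, 0, 0],
    [0, 0.4, 0, 0, 0, 0, 0],
    [0, 0.4, 0, 0, 0, 0, 0],
    [0, 0.4, 0, 0, 0, 0, 0],
    [0, 0.4, 0, 0, 0, 0, 0],
    [0, 0, 0, 0, 0, 0, 0],
  ],
  force=80,
)

```text
time: 9.2
tool_pos: [0.4896, 0.0095, 0.1507]
tool_rot: [[0.962, -0.239, 0.132], [-0.273, -0.834, 0.48], [-0.004, -0.497, -0.867]]
contact_force: [-0.3, -0.0, -0.5]
gripper_width: 0.124
```

```bash
python3 chk.py c; python3 - <<'E'
from al import *
im=np.load('im_c_side.npy'); g,Rg=gpose(); s=ctrl.get_state()
print('gauge',align(im,outer('side',GAUGE[1:2],Rg,g)))
print('F tube frame',np.round(Rt.T@np.array(s['contact_force']),1),'M',np.round(Rt.T@np.array(s['moment']),2))
plan(np.zeros(3),toolR(YW,np.pi/6),0,0)
E
```

```text
collar in tube mm [-47.6   0.1   0.1] tip [32.4  0.   0.3]
9.3
gauge (np.float64(0.6000000000000041), np.float64(-1.4999999999999978), np.float32(1.5743911))
F tube frame [-0.1 -0.  -0.7] M [ 0.02 -0.62 -0.  ]
t 9.3 pos [0.4897 0.0099 0.1509] dp mm [-489.7   -9.9 -150.9] rot [ 0.003  0.005 -0.   ] F [ 0.1  0.4 -0.6] g 0.125
```

View pics/side_c.png

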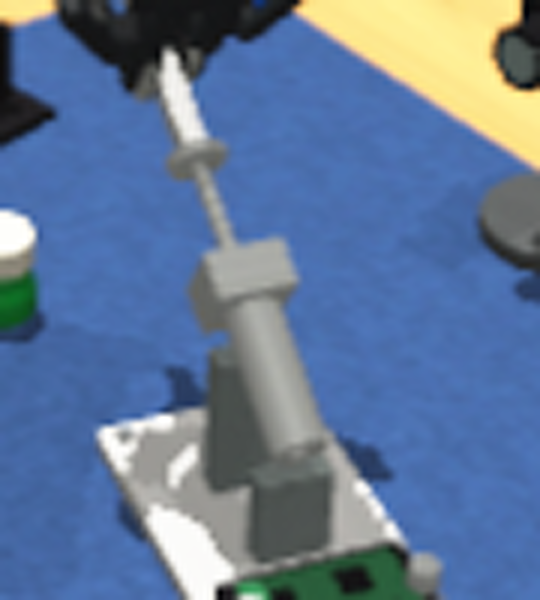

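It's in the bore with almost no force, tip about 32 mm deep. Next 40 mm.

step_arm(
  steps=[
    [0, 0.6, 0, 0, 0, 0, 0],
    [0, 0.6, 0, 0, 0, 0, 0],
    [0, 0.6, 0, 0, 0, 0, 0],
    [0, 0.6, 0, 0, 0, 0, 0],
    [0, 0.6, 0, 0, 0, 0, 0],
    [0, 0.5, 0, 0, 0, 0, 0],
    [0, 0.4, 0, 0, 0, 0, 0],
    [0, 0, 0, 0, 0, 0, 0],
  ],
  force=80,
)

```text
time: 10.3
tool_pos: [0.4798, -0.025, 0.1301]
tool_rot: [[0.962, -0.239, 0.132], [-0.273, -0.834, 0.48], [-0.004, -0.498, -0.867]]
contact_force: [-0.2, 0.1, -0.2]
gripper_width: 0.12
```

```bash
python3 chk.py d; python3 - <<'E'
from al import *
im=np.load('im_d_side.npy'); g,Rg=gpose(); s=ctrl.get_state()
print('gauge',align(im,outer('side',GAUGE[1:2],Rg,g)))
print('F tube frame',np.round(Rt.T@np.array(s['contact_force']),1),'M',np.round(Rt.T@np.array(s['moment']),2))
plan(np.zeros(3),toolR(YW,np.pi/6),0,0)
E
```

```text
collar in tube mm [-6.2  0.2  0.1] tip [73.8  0.2  0.3]
10.4
gauge (np.float64(0.4000000000000039), np.float64(-2.2999999999999985), np.float32(1.4714358))
F tube frame [-0.2 -0.3 -0.7] M [-0.01 -0.54  0.  ]
t 10.4 pos [ 0.4799 -0.0247  0.1303] dp mm [-479.9   24.7 -130.3] rot [0.002 0.005 0.   ] F [-0.2  0.6 -0.5] g 0.119
```

View pics/side_d.png

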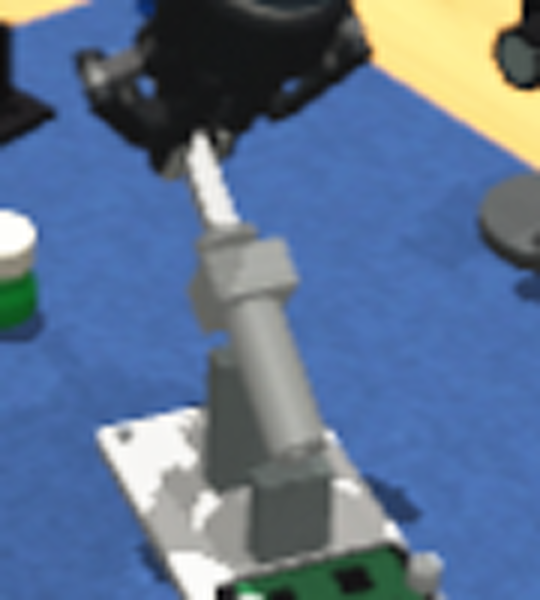

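step_arm(
  steps=[
    [0, 0.3, 0, 0, 0, 0, 0],
    [0, 0.2, 0, 0, 0, 0, 0],
    [0, 0.2, 0, 0, 0, 0, 0],
    [0, 0.2, 0, 0, 0, 0, 0],
    [0, 0.2, 0, 0, 0, 0, 0],
    [0, 0.2, 0, 0, 0, 0, 0],
    [0, 0.2, 0, 0, 0, 0, 0],
    [0, 0.2, 0, 0, 0, 0, 0],
  ],
  force=80,
)

```text
time: 11.4
tool_pos: [0.4786, -0.0303, 0.127]
tool_rot: [[0.965, -0.229, 0.132], [-0.264, -0.827, 0.497], [-0.005, -0.514, -0.858]]
contact_force: [-0.3, 4.8, 4.5]
gripper_width: 0.124
```

```bash
python3 chk.py e; python3 - <<'E'
from al import *
im=np.load('im_e_side.npy'); g,Rg=gpose(); s=ctrl.get_state()
print('F tube frame',np.round(Rt.T@np.array(s['contact_force']),1),'M',np.round(Rt.T@np.array(s['moment']),2))
plan(np.zeros(3),toolR(YW,np.pi/6),0,0)
E
```

```text
collar in tube mm [ 0.3  0.9 -0.9] tip [80.3  1.5 -2.2]
11.5
F tube frame [-6.6 -0.9  1.7] M [-0.27  0.7  -0.18]
t 11.5 pos [ 0.4786 -0.0302  0.127 ] dp mm [-478.6   30.2 -127. ] rot [-0.016  0.01   0.007] F [0.4 4.9 4.8] g 0.12
```

View pics/side_e.png

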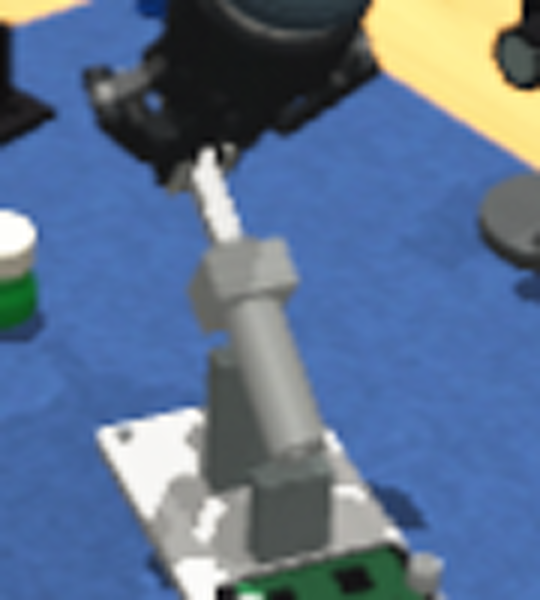

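The axial force is now 6.6 N and the computed collar position is +0.3 mm. I push a little harder to tell a true stop from a jam.

step_arm(
  steps=[
    [0, 0.3, 0, -0.008, 0.005, 0.003, 0],
    [0, 0.3, 0, -0.008, 0.005, 0.003, 0],
    [0, 0.4, 0, 0, 0, 0, 0],
    [0, 0.4, 0, 0, 0, 0, 0],
    [0, 0.4, 0, 0, 0, 0, 0],
    [0, 0.4, 0, 0, 0, 0, 0],
    [0, 0.3, 0, 0, 0, 0, 0],
    [0, 0.3, 0, 0, 0, 0, 0],
  ],
  force=80,
)

```text
time: 12.5
tool_pos: [0.4787, -0.0297, 0.1272]
tool_rot: [[0.967, -0.215, 0.135], [-0.254, -0.812, 0.525], [-0.003, -0.542, -0.84]]
contact_force: [-0.9, 6.4, 8.6]
gripper_width: 0.124
```

```bash
python3 chk.py f; python3 - <<'E'
from al import *
s=ctrl.get_state()
print('F tube frame',np.round(Rt.T@np.array(s['contact_force']),1),'M',np.round(Rt.T@np.array(s['moment']),2))
plan(np.zeros(3),toolR(YW,np.pi/6),0,0)
E
```

```text
collar in tube mm [ 0.2  1.4 -2.8] tip [80.1  2.7 -6.7]
12.6
F tube frame [-10.3  -2.3   4.2] M [-0.42  0.74 -0.37]
t 12.6 pos [ 0.4787 -0.0298  0.1272] dp mm [-478.7   29.8 -127.2] rot [-0.049  0.014  0.016] F [-0.3  7.2  8.8] g 0.124
```

View pics/side_f.png

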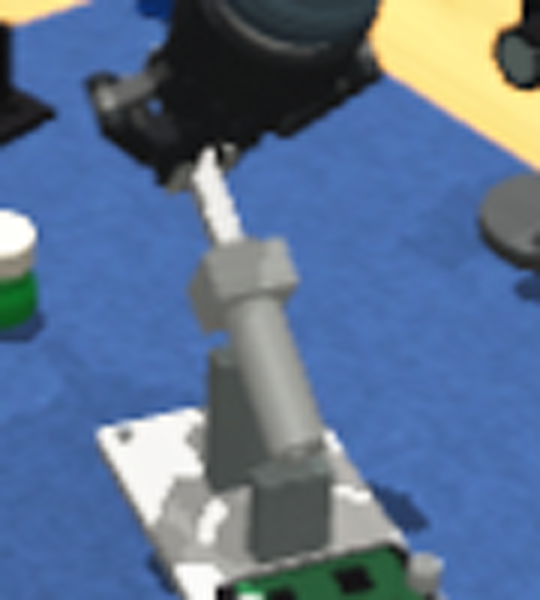

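The collar didn't advance further (+0.2 mm at 10 N), so it is a solid stop. The tool only tilted about 0.05 rad around it, and the picture shows the collar flush on the flange at (228,240). Drawing it straight out along the bore.

```bash
python3 - <<'E'
from chk import *
s=ctrl.get_state(); R=np.array(s['tool_rot']); print((R.T@-Rt[:,0]).round(3))
E
```

```text
[ 0.017 -0.999  0.049]
```

step_arm(
  steps=[
    [0, -0.2, 0, 0, 0, 0, 0],
    [0, -0.5, 0.02, 0, 0, 0, 0],
    [0, -0.8, 0.04, 0, 0, 0, 0],
    [0, -0.8, 0.04, 0, 0, 0, 0],
    [0, -0.8, 0.04, 0, 0, 0, 0],
    [0, -0.8, 0.04, 0, 0, 0, 0],
    [0, -0.8, 0.04, 0, 0, 0, 0],
    [0, 0, 0, 0, 0, 0, 0],
  ],
  force=80,
)

```text
time: 13.6
tool_pos: [0.4883, 0.0065, 0.1497]
tool_rot: [[0.966, -0.22, 0.136], [-0.258, -0.817, 0.515], [-0.002, -0.533, -0.846]]
contact_force: [-0.7, -1.7, 1.9]
gripper_width: 0.12
```

```bash
python3 chk.py g; python3 - <<'E'
from al import *
s=ctrl.get_state()
print('F tube frame',np.round(Rt.T@np.array(s['contact_force']),1),'M',np.round(Rt.T@np.array(s['moment']),2))
plan(np.zeros(3),toolR(YW,np.pi/6),0,0)
E
```

```text
collar in tube mm [-43.7   0.5  -1.4] tip [36.3  1.6 -4.5]
13.7
F tube frame [-1.4 -0.9  2.9] M [-0.21 -0.58 -0.11]
t 13.7 pos [0.4883 0.0065 0.1497] dp mm [-488.3   -6.5 -149.7] rot [-0.039  0.011  0.013] F [-0.9 -0.   3.2] g 0.119
```

View pics/side_go.png

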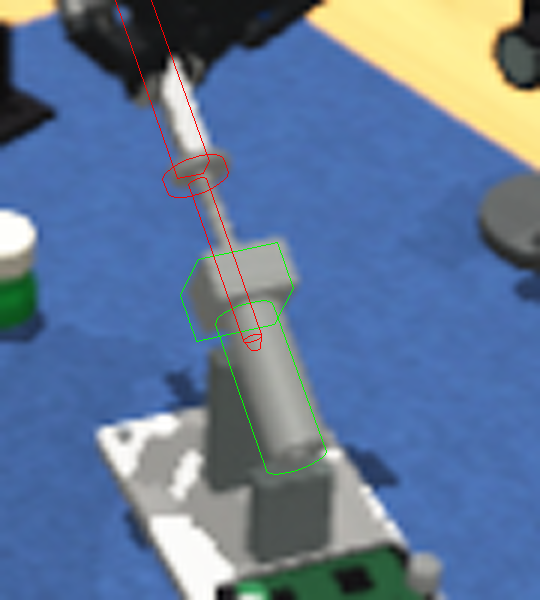

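It's coming out smoothly. Another 56 mm.

step_arm(
  steps=[
    [0, -0.8, 0.03, 0, 0, 0, 0],
    [0, -0.8, 0.03, 0, 0, 0, 0],
    [0, -0.8, 0.03, 0, 0, 0, 0],
    [0, -0.8, 0.03, 0, 0, 0, 0],
    [0, -0.8, 0.03, 0, 0, 0, 0],
    [0, -0.8, 0.03, 0, 0, 0, 0],
    [0, -0.8, 0.03, 0, 0, 0, 0],
    [0, -0.4, 0, 0, 0, 0, 0],
  ],
  force=80,
)

```text
time: 14.7
tool_pos: [0.5027, 0.0621, 0.1819]
tool_rot: [[0.966, -0.219, 0.135], [-0.257, -0.816, 0.518], [-0.003, -0.535, -0.845]]
contact_force: [0.5, -0.5, -0.1]
gripper_width: 0.126
```

```bash
python3 chk.py i; python3 - <<'E'
from al import *
s=ctrl.get_state()
print('F tube frame',np.round(Rt.T@np.array(s['contact_force']),1),'M',np.round(Rt.T@np.array(s['moment']),2))
plan(np.zeros(3),toolR(YW,np.pi/6),0,0)
r=ctrl.regions_of('viewer','top'); print([ (e['score'],e['uv']) for e in r])
E
```

```text
collar in tube mm [-109.4   -0.9   -2.4] tip [-29.5   0.3  -5.7]
14.8
F tube frame [ 0.1 -0.  -0.1] M [ 0.04 -0.6   0.05]
t 14.8 pos [0.5027 0.0619 0.1819] dp mm [-502.7  -61.9 -181.9] rot [-0.041  0.012  0.014] F [-0.  -0.  -0.1] g 0.12
[(0.91, [306.7, 128.9]), (0.75, [324.1, 231.0])]
```

View pics/side_io.png

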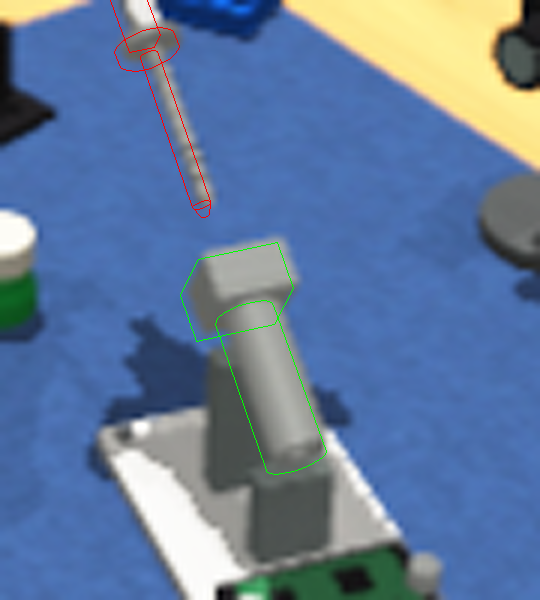

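The rod is fully out, tip at crop (207,200), well clear of the mouth and with zero force. Now the viewer's pose.

```bash
cat > vw.py <<'E'
from al import *
def ray(n,u,v,z):
    c=C[n]; q=cv2.undistortPoints(np.array([[[u,v]]],float),K(n),np.array(c['D'],float))[0,0]
    R=np.array(c['R']);o=-R.T@c['t']; w=R.T@[q[0],q[1],1]; return o+w*(z-o[2])/w[2]
if __name__=='__main__':
    im0=np.load('reg.npz')
    f=ray('top',290+68/3.43,90+160/3.43,.008); print('foot guess',f)
    k=lambda a,b:ray('top',290+a/3.43,90+b/3.43,.143)
    tl,tr,br,bl=[k(*p) for p in((40,68),(97,64),(103,145),(47,150))]
    print('block yaw',[np.arctan2(*(b-a)[[1,0]]).round(3) for a,b in((br,tr),(bl,tl))],'front edge dir',np.arctan2(*(bl-br)[[1,0]])-np.pi/2,'w',np.linalg.norm(bl-br),np.linalg.norm(tl-tr),'len',np.linalg.norm(tr-br),'ctr',(tl+tr+br+bl)/4)
    FOOT=[vcyl(0,.012,.04)]
    for n in('top','side'):
        print(n,align(im0['im_'+n],contour(n,FOOT,np.eye(3),np.r_[f[:2],0]),5))
    np.save('foot.npy',f)
    for yw in (.06,):
        V=[vcyl(0,.012,.04),box(-.025,.035,-.023,.023,.097,.143),cyl(-.045,-.025,.017)+[0,0,.12]]
        cv2.imwrite('pics/v_top.png',draw('top',im0['im_top'],[(V,Rz(yw),np.r_[f[:2],0],(0,0,255))],(280,90,345,165),8))
        cv2.imwrite('pics/v_side.png',draw('side',im0['im_side'],[(V,Rz(yw),np.r_[f[:2],0],(0,0,255))],(320,170,385,245),8))
E
python3 vw.py
```

```text
foot guess [ 0.71331727 -0.03364853  0.008     ]
block yaw [np.float64(0.059), np.float64(0.073)] front edge dir 0.08139165523388536 w 0.04351996831874513 0.04442364416425169 len 0.06429037321623633 ctr [ 0.72299202 -0.03134539  0.143     ]
top (np.float64(-0.7000000000000153), np.float64(-2.9000000000000075), np.float32(1.5324658))
side (np.float64(0.899999999999979), np.float64(-1.7000000000000117), np.float32(2.0457768))
```

View pics/v_top.png

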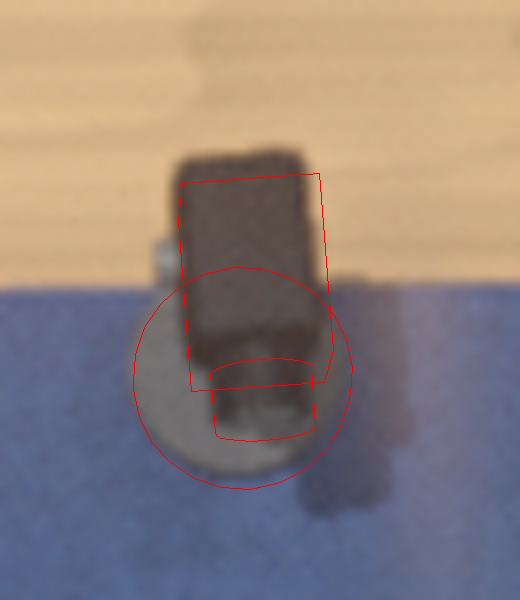

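View pics/v_side.png

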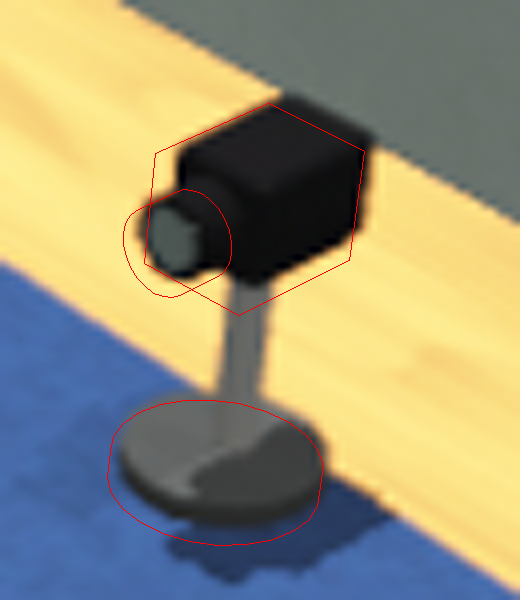

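The viewer's foot is at about (0.719, -0.031) with yaw about 0.07 (after shifting the overlay about (-0.9,-2) px). That puts the view point at about (0.614, -0.038, 0.12). Planning the swing there with the tip pointing to -y.

```bash
python3 - <<'E'
from plan import *
plan(np.array([.6045,.096,.1027]),toolR(-1.50,.035),8,0)
E
```

```text
t 14.85 pos [0.5025 0.0613 0.1816] dp mm [102.   34.7 -78.9] rot [-0.525 -0.096 -0.321] F [-0.2  1.  -0.6] g 0.124
[1.12, -0.11, 1.23] [-0.066, -0.012, -0.04] 0
[1.14, -0.14, 1.21] [-0.066, -0.012, -0.04] 0
[1.16, -0.17, 1.18] [-0.066, -0.012, -0.04] 0
[1.19, -0.2, 1.16] [-0.066, -0.012, -0.04] 0
[1.21, -0.23, 1.13] [-0.066, -0.012, -0.04] 0
[1.23, -0.25, 1.1] [-0.066, -0.012, -0.04] 0
[1.25, -0.27, 1.07] [-0.066, -0.012, -0.04] 0
[1.28, -0.29, 1.03] [-0.066, -0.012, -0.04] 0
```

step_arm(
  steps=[
    [1.1, -0.3, 0, -0.066, -0.012, -0.04, 0],
    [1.1, -0.3, 0.6, -0.066, -0.012, -0.04, 0],
    [1.2, -0.2, 1.2, -0.066, -0.012, -0.04, 0],
    [1.2, -0.2, 1.4, -0.066, -0.012, -0.04, 0],
    [1.2, -0.2, 1.4, -0.066, -0.012, -0.04, 0],
    [1.2, -0.2, 1.4, -0.066, -0.012, -0.04, 0],
    [1.2, -0.2, 1.2, -0.066, -0.012, -0.04, 0],
    [0.6, -0.2, 1.0, -0.066, -0.012, -0.04, 0],
  ],
  force=80,
)

```text
time: 15.85
tool_pos: [0.5974, 0.082, 0.1068]
tool_rot: [[0.998, 0.065, -0.007], [0.065, -0.998, 0.013], [-0.006, -0.014, -1.0]]
contact_force: [-0.7, -1.0, -0.3]
gripper_width: 0.125
```

```bash
python3 - <<'E'
from plan import *
plan(np.array([.6045,.096,.1027]),toolR(-1.50,.035),2,0)
E
```

```text
t 15.85 pos [0.5974 0.082  0.1068] dp mm [ 7.1 14.  -4.1] rot [ 0.021  0.006 -0.005] F [-0.7 -1.  -0.3] g 0.125
[0.4, -0.67, 0.21] [0.011, 0.003, -0.003] 0
[0.4, -0.67, 0.22] [0.011, 0.003, -0.003] 0
```

step_arm(
  steps=[
    [0.4, -0.7, 0.2, 0.01, 0, 0, 0],
    [0.3, -0.7, 0.2, 0.01, 0, 0, 0],
    [0, 0, 0, 0, 0, 0, 0],
    [0, 0, 0, 0, 0, 0, 0],
    [0, 0, 0, 0, 0, 0, 0],
    [0, 0, 0, 0, 0, 0, 0],
    [0, 0, 0, 0, 0, 0, 0],
    [0, 0, 0, 0, 0, 0, 0],
  ],
  force=80,
)

```text
time: 16.85
tool_pos: [0.603, 0.0949, 0.103]
tool_rot: [[0.998, 0.06, -0.01], [0.06, -0.998, 0.037], [-0.008, -0.037, -0.999]]
contact_force: [-0.3, 0.2, 0.1]
gripper_width: 0.12
```

```bash
python3 - <<'E'
from vw import *
g,Rg=gpose(); tip=g+Rg[:,0]*.08; s=ctrl.get_state()
print(s['time'],'tip',tip.round(4),'x',Rg[:,0].round(3),'F',np.round(s['contact_force'],1),'v',np.abs(s['joint_velocities']).max(),s['gripper_width'])
O=np.array([.719,-.031,0]); V=[vcyl(0,.012,.04),box(-.025,.035,-.023,.023,.097,.143),cyl(-.045,-.025,.017)+[0,0,.12]]
for n,roi in (('top',(255,90,345,200)),('side',(265,150,385,245))):
    im=ctrl.capture(n); np.save(f'im_z_{n}.npy',im)
    z=5 if n=='top' else 6
    cv2.imwrite(f'pics/z_{n}.png',draw(n,im,[],roi,z))
    cv2.imwrite(f'pics/z_{n}o.png',draw(n,im,[(V,Rz(.07),O,(0,255,0)),(GAUGE,Rg,g,(0,0,255))],roi,z))
    print(n,'gauge',align(im,outer(n,GAUGE[1:],Rg,g)))
E
```

```text
16.85 tip [ 0.6111 -0.0394  0.1153] x [ 0.06  -0.998 -0.037] F [-0.3  0.2  0.1] v 0.0012312651216512646 0.11951209566909216
top gauge (np.float64(0.20000000000000373), np.float64(-0.09999999999999654), np.float32(1.4444052))
side gauge (np.float64(1.600000000000005), np.float64(-1.2999999999999976), np.float32(1.6978867))
```

View pics/z_topo.png

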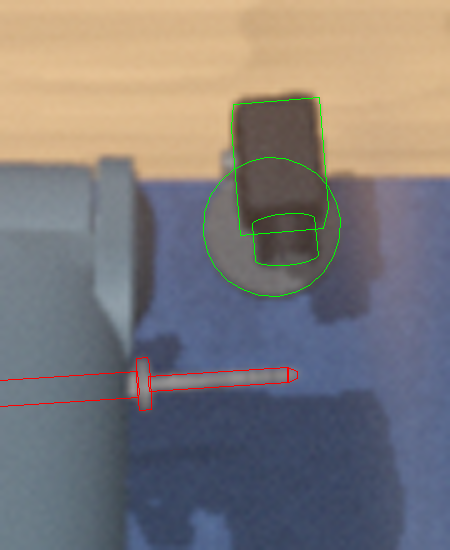

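View pics/z_sideo.png

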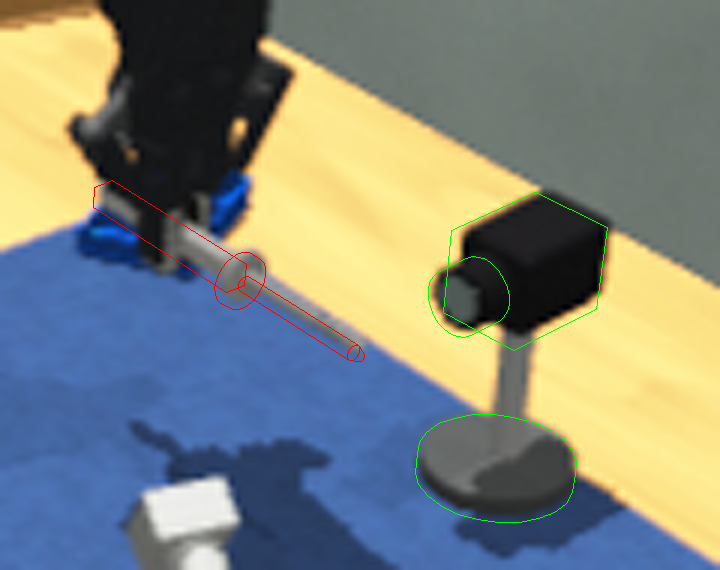

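```bash
python3 - <<'E'
from vw import *
g0,Rg0=gpose(); s=ctrl.get_state(); p=np.array(s['tool_pos']);R=np.array(s['tool_rot']); pc=p+R@[0,0,ZR]
for n in('side','top'):
  im=np.load(f'im_z_{n}.npy'); out=[]
  for a in np.arange(-.04,.101,.02):
    Rg=Rg0@Ry(-a); g=pc+Rg[:,0]*L
    r=align(im,outer(n,GAUGE[1:],Rg,g)); out.append((round(a,2),*np.round(r,2)))
  print(n,[tuple(map(float,o)) for o in out])
E
```

```text
side [(-0.04, -0.5, -4.0, 1.99), (-0.02, -1.2, -4.0, 1.82), (0.0, 1.6, -1.3, 1.7), (0.02, 1.5, -0.8, 1.61), (0.04, 1.4, -0.2, 1.55), (0.06, 1.2, 0.3, 1.49), (0.08, 0.8, 0.7, 1.46), (0.1, 0.6, 1.2, 1.44)]
top [(-0.04, -0.3, -0.3, 1.53), (-0.02, -0.3, -0.1, 1.52), (0.0, 0.0, 0.0, 1.44), (0.02, 0.2, 0.1, 1.45), (0.04, 0.2, 0.2, 1.46), (0.06, -0.1, 0.4, 1.47), (0.08, -0.1, 0.5, 1.49), (0.1, -0.3, 0.7, 1.59)]
```

View pics/z_side.png

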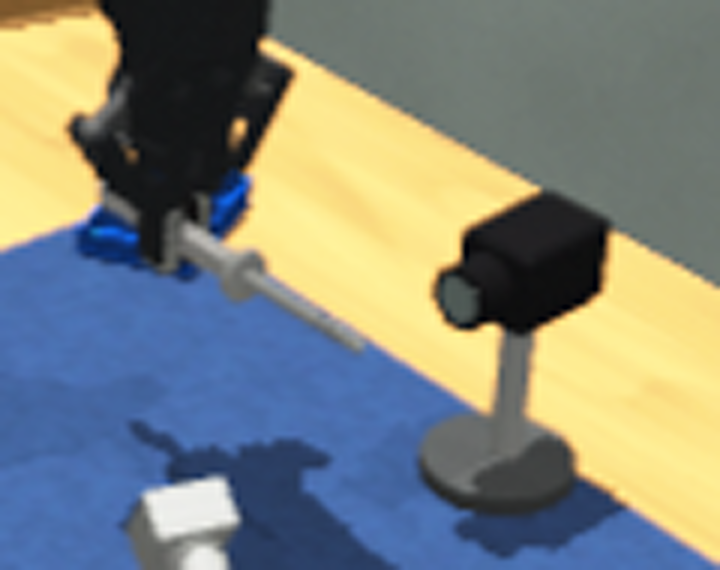

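```bash
python3 - <<'E'
from vw import *
g0,Rg0=gpose(); s=ctrl.get_state(); p=np.array(s['tool_pos']);R=np.array(s['tool_rot']); pc=p+R@[0,0,ZR]
for a in (-.04,0,.04,.08):
  h=(Rg0@Ry(-a))[:,0]; q=(proj('side',[pc+h*(L-.106),pc+h*(L-.003),pc+h*(L+.08)])-[265,150]+.5)*6
  ang=lambda v:np.degrees(np.arctan2(v[1],v[0])).round(1)
  print(a,'hz',h[2].round(3),q.round(0).tolist(),ang(q[2]-q[1]),ang(q[2]-q[0]))
im=np.load('im_z_side.npy')[165:220,275:335]; cv2.imwrite('pics/z_big.png',cv2.resize(im,None,fx=10,fy=10,interpolation=cv2.INTER_CUBIC))
E
```

```text
-0.04 hz -0.077 [[103.0, 191.0], [240.0, 285.0], [360.0, 367.0]] 34.5 34.5
0 hz -0.037 [[103.0, 194.0], [240.0, 281.0], [361.0, 358.0]] 32.3 32.3
0.04 hz 0.003 [[103.0, 198.0], [241.0, 278.0], [362.0, 348.0]] 30.0 30.0
0.08 hz 0.043 [[103.0, 201.0], [241.0, 274.0], [363.0, 338.0]] 27.7 27.7
```

View pics/z_big.png

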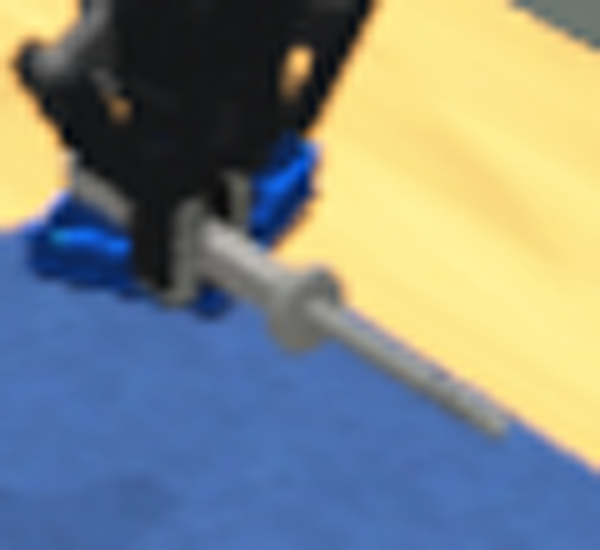

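The rod is level within about 2° (probe slope in the image 31.8°, against 30.0° for exactly level). The tip is at about (0.611, -0.039, 0.117), some 5 mm from the view point. One full look before handing in.

```bash
python3 - <<'E'
import numpy as np,cv2
a=np.load('im_z_side.npy'); b=np.load('im_z_top.npy')
cv2.imwrite('pics/final.png',cv2.resize(np.hstack([a,b]),(800,300)))
o=cv2.imread('pics/side0.png')
cv2.imwrite('pics/plain.png',cv2.resize(np.hstack([o[190:270,180:275],a[190:270,180:275]]),None,fx=4,fy=4))
E
```

```text
(no output)
```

View pics/final.png

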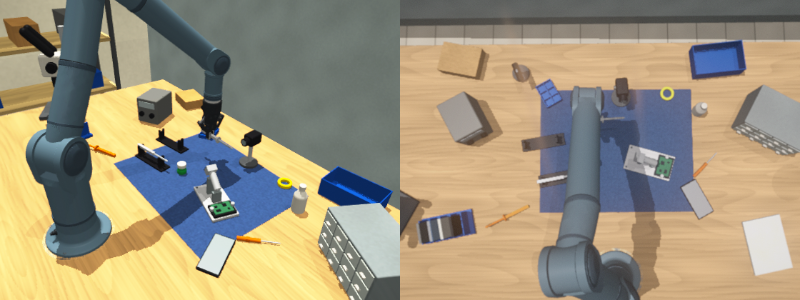

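View pics/plain.png

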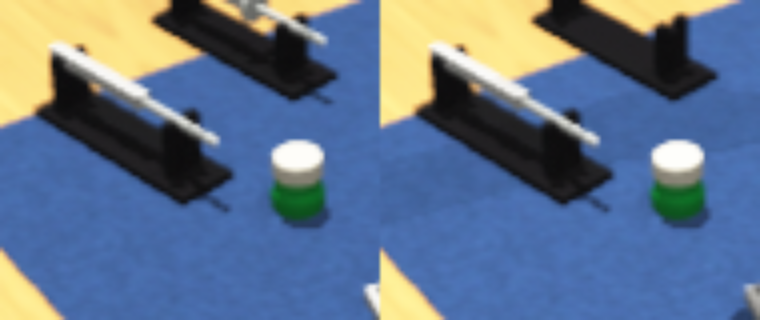

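The plain rod and the jar look unchanged from the first picture, the gauge's cradle is empty, and the other bystanders look to be in place. Handing in.

```bash
python3 - <<'E'
from rig import ctrl
print(ctrl.finish_job()); s=ctrl.get_state(); print(s['time'],s['tool_pos'],s['gripper_width'])
E
```

```text
the job is handed in; nothing more can be done
None
the job is handed in; nothing more can be done
```

I took the collared gauge from its cradle and pushed it into the guide tube until the collar stopped. I then drew it right out and held it crosswise in front of the inspection camera. I handed the job in at about 17 s with the rod still gripped; the hand-in reports no verdict.

- **Collar stop:** pushing harder gave 10 N along the bore and no further advance. The computed collar position was within about 0.3 mm of the mouth, and the picture showed the collar flush on the flange.
- **Drawn out:** the tip was about 27 to 30 mm clear of the mouth and the force on the tool was near zero.
- **Final pose:** the tip is at about (0.611, -0.039, 0.117), roughly 5 mm from the estimated view point (0.614, -0.038, 0.120). The rod is level within about 2° and across the line of sight within about 1°. Before hand-in the arm was still, with no outside force on the tool and the grip set to 80 N.
- **Bystanders:** the plain rod and jar match the first picture. The others looked unmoved, but I judged them by eye in small pictures.

**Checks that disagreed:**
- The side camera was offset by 1 to 2 px from the top camera and the tool pose, so I relied on the top view.
- The tool tilted about 0.05 rad during the hard push, so the rod may have slipped slightly in the grip. Two readings of its tilt in the last picture differed by about 2°, which is within the 7° allowed.

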